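# Make up the milling kit and the tapping kit

## Task

Make up the two job kits from the stock on the bench mat: the big bright end mill and the large collet go in the blue rack, the gold drill, the black tap and the small collet in the red rack. Lower each cutting tool gently into a tool rest of its own, lying level in the notches of both walls and about centred along its length (either rest and either way round will do), and stand each collet upright on its narrow end in its rack's square pocket. Leave the small cutter, the micrometer and the dial gauge where they lie.

Things in the scene. Friction and masses are not known exactly. Their poses are not given: they have to be found in the camera images.
- blue_rack: blue fixed kit rack, base 140 x 200 mm; origin: centre of its underside (z = 0.003, top of the mat). Two notched walls, 8 mm thick, along its y at x = -35 and +35 mm; their notches form two tool rests at y = -70 and -10 mm for tools lying along its x. Notches 36 mm wide, flat bottom 20 mm above the underside; teeth up to 36 mm. Collet pocket at x = 0, y = +68 mm: see red_rack
- red_rack: red fixed kit rack, same shape and axes as blue_rack. Collet pocket of both racks: at x = 0, y = +68 mm, 48 x 48 mm inside, its floor 6 mm above the rack's underside (as the base), its rim 4 mm thick and 8 mm above that floor. Each rack's x lies across the bench, within about 20 deg of world y, pocket nearer the robot; the racks may swap sides
- end_mill: the big bright-steel end mill: round, 20 mm diameter, 104 mm long, lying on its side; plain shank at -x, spiral-fluted cutting end at +x; about 0.22 kg. Origin on its axis at mid-length (10 mm above what it lies on), x along the axis. It has small flats and does not roll away
- drill: the gold-coloured twist drill: 14 mm diameter, 107 mm long, lying on its side, point at +x; about 0.11 kg. Origin on its axis at mid-length (7 mm above what it lies on), x along the axis; does not roll away
- tap: the black screw tap (black shank, dark grey threads): 16 mm diameter, 102 mm long, lying on its side, square drive end at -x, threaded and fluted end at +x; about 0.13 kg. Origin on its axis at mid-length (8 mm above what it lies on), x along the axis; does not roll away
- big_collet: the large bright-steel spring collet, standing upright on its narrow end: 46 mm high, widest (41 mm diameter) from 28 to 40 mm above its foot, tapering to 31 mm at the foot; dark bore and eight radial slots on top; about 0.24 kg. Origin at the centre of its foot, z up along its axis
- little_collet: the small bright-steel spring collet, standing upright on its narrow end: 34 mm high, widest (26 mm diameter) from 19 to 29 mm above its foot, tapering to 19 mm at the foot; dark bore and eight radial slots on top; about 0.08 kg. Origin at the centre of its foot, z up along its axis
- small_cutter: bystander: a small bright-steel round-nosed cutter, 12 mm diameter, 74 mm long, lying on its side, x along its axis, origin on the axis at mid-length
- micrometer: bystander: a micrometer lying flat, silver thimble and black bow, about 114 x 55 x 18 mm; origin under the middle of it, on the mat; its measuring axis runs along its x at y = -20 mm, from x = -56 to +58 mm, and the bow reaches to y = +29 mm
- dial_gauge: bystander: a round dial gauge lying on its back, white face, 58 mm diameter and 21 mm high, its thin stem reaching 60 mm along +x; origin under the centre of the dial
Not all that is in view belongs to the job. What is meant by the drill is not turquoise, and is the smaller of those in its own colour.

How it is judged:
By the outcome, as a careful person would: the job done as asked, in the order asked, and still so for the second after the job is handed in, with the robot touching nothing.
It also fails if it takes over 112 s, if anything falls off the work surface, if the arm or the gripper's body presses on something with over 40 N, if the wrist force passes 120 N, or if a joint passes its speed limit or range.

## Robot

A 6-joint arm with a two-finger parallel gripper is mounted at the origin on the work surface. World frame = base frame: x ahead of the robot, y to its left, z up, the work surface at z = 0. Lengths are in m, angles in rad, forces in N, time in s.
With the tool pointing down it reaches from about 0.25 to 0.725 m from the base axis. Payload 4 kg.
Tool frame: the origin (TCP) lies midway between the tips of the shut fingers; the grasp point (between the pads) lies 19 mm behind it; y points along the fingers, z is the direction in which the jaws open and shut, and the axes are right-handed (so a half turn about y gives the same grasp; the last joint's range is limited). The gripper opens to 85 mm and grips with 20 to 120 N. Pads are 22 mm wide; open, the fingers measure 114 mm over their backs; the gripper's body (76 mm by 85 mm) begins 54 mm behind the grasp point. The pads swing forward as they close: fully open they stand 13 mm farther back than shut.
Start: joints at [1.166, 0.241, 0.005, 1.335, 0, 1.571], TCP at [0.197, 0.46, 0.206] pointing down, gripper open.
Joint ranges: [-2.72, 2.72], [-1.05, 1.87], [-1.09, 1.28], [-1.99, 2.15], [-1.42, 1.44], [-3.14, 3.14]. Speed limits (rad/s): [2.79, 2.79, 3.14, 3.14, 3.14, 3.14].

## Interface

Orientations are given as a unit quaternion [w, x, y, z].
In Python, from station import sensors, imaging, ctrl gives the robot as it stands.
- The arm moves only by the tool step_arm, never from a script. Its argument "steps" is a list of rows, each an object of numbers: "x", "y", "z": the shift along the tool's x, y, z in mm; "spin": the turn about the tool's y in degrees. In form: [{"x": .., "y": .., "z": .., "spin": ..}, ...]. A call has 1 to 20 rows; each row is the pose to reach, as a shift and turn from the pose commanded when the call began, along the tool's axes at that moment; what a row does not reach only later rows make up. A row lasts 1/10 s, in which the tool goes at most 50 mm and 8.59 degrees, less where a joint would pass 70% of its speed; a pose out of reach is approached as far as the arm can. A call with a gripper value outside its range is refused whole. "hand" is the opening, from -1 (shut) to 1 (fully open), so that 0 is half open, set as the call begins (left out, the last holds). The fingers move at their own pace and stop on an object; "squeeze" is the grip in N (left out, the last holds). Time passes only in rows, so rows that repeat a pose let the fingers close. It gives the time, the measured TCP pose, the force and the opening at its end, in the units of the state.
- sensors.state(): the state, without advancing time (a new reading comes with each control period).
- imaging.capture(name): name is "side" or "top" or "wrist"; returns a dict with "color" (420x560x3 uint8, blue, green, red), "fx", "fy", "cx", "cy" (pixels), "world_to_cam" (4x4, takes a point from world to camera coordinates). Camera axes: x right, y down, z forward; pixel columns grow to the right and rows downward; lengths in m; the calibration is good to about 2 mm. A picture is of the moment at which its call begins. There is no depth.
- ctrl.finish_job(): hands the job in, once; it reports no verdict.
The state is a dict: "time": time; "qpos": joint angles; "joint_velocities": joint speeds; "joint_torque": joint torques, N m; "tcp_pos": TCP position; "ee_rot": TCP orientation; "contact_force": force on the tool from outside, world axes, zero at the start; "wrist_torque": the same for the moment, N m; "width": finger opening in m.
Only numpy, scipy, OpenCV 4.12 (cv2) and the standard library are available. Lean on these libraries where they do the work, as an engineer would, in place of code of your own. Each camera call takes 0.05 s, during which the arm holds its last target.

## Working session

There is one attempt and no reset: what is moved stays moved. The work goes in short steps, Python scripts to look and compute and a tool call to move; the robot and the scene stay as the last step left them, time stands still between calls to the robot, and variables do not carry over. Pictures are saved under pics/ and viewed, and the job is handed in when it is done.

Besides the shell and the picture viewer there is one more tool, called after ">>>" as name(argument=value, ...) on one line, values as JSON. step_arm: Moves the arm, as the interface text tells. Its arguments: {"type":"object","properties":{"steps":{"type":"array","items":{"type":"object","properties":{"x":{"type":"number"},"y":{"type":"number"},"z":{"type":"number"},"spin":{"type":"number"}}}},"hand":{"type":"number"},"squeeze":{"type":"number"}},"required":["steps"]}

```bash
ls; mkdir -p pics
python3 - <<'E'
from station import sensors, imaging, ctrl
import cv2,numpy as np
print(sensors.state())
for n in("top","side","wrist"):
    c=imaging.capture(n); cv2.imwrite(f"pics/{n}0.png",c["color"]); print(n,c["fx"],c["fy"],c["cx"],c["cy"]); print(np.round(c["world_to_cam"],4).tolist())
E
```

```text
pics
{'time': 0.0, 'qpos': array([ 1.16604156e+00,  2.41388358e-01,  3.70841693e-03,  1.33520135e+00,
       -6.64020460e-06,  1.57078631e+00]), 'joint_velocities': array([ 5.83966979e-05, -8.55998084e-04,  3.27703684e-04, -5.65363835e-04,
        2.54482781e-04,  1.57475006e-06]), 'joint_torque': array([-2.61412843e-04, -3.72317326e+01,  2.52406722e+01,  1.69642788e-02,
       -3.12189366e-05, -1.51595525e-06]), 'tcp_pos': array([0.19662537, 0.45896066, 0.20471928]), 'ee_rot': array([-0.69195355,  0.6933987 , -0.14226991,  0.14197817]), 'contact_force': array([ 0.72395116, -0.16002561,  0.926901  ]), 'wrist_torque': array([ 0.01451702,  0.03331047, -0.00372571]), 'width': 0.08544121951193381}
top 429.5387277640564 429.5387277640564 277.7493555896769 214.01530124144887
[[-0.0191, -0.9995, -0.0258, 0.0276], [-0.9836, 0.0234, -0.1789, 0.4143], [0.1794, 0.022, -0.9835, 1.0255], [0.0, 0.0, 0.0, 1.0]]
side 391.77976854982995 391.77976854982995 276.58282289374046 212.04210982703458
[[0.9384, -0.3454, 0.0074, -0.3787], [-0.1817, -0.5115, -0.8399, 0.1086], [0.2939, 0.7868, -0.5427, 0.7722], [0.0, 0.0, 0.0, 1.0]]
wrist 315.678024529823 315.678024529823 282.0032040275857 213.26252081967627
[[0.3951, 0.9186, -0.0022, -0.4985], [0.8744, -0.3753, 0.3074, -0.0397], [0.2815, -0.1234, -0.9516, 0.3795], [0.0, 0.0, 0.0, 1.0]]
```

View pics/top0.png

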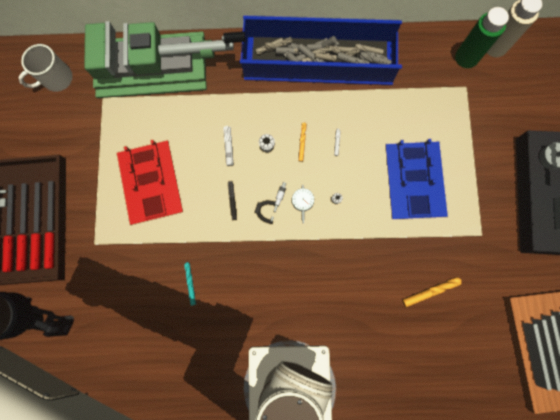

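View pics/side0.png

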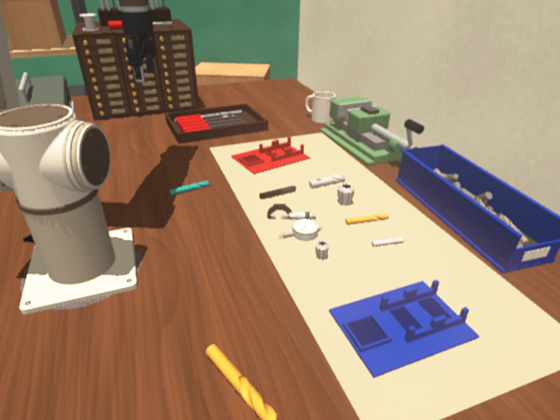

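View pics/wrist0.png

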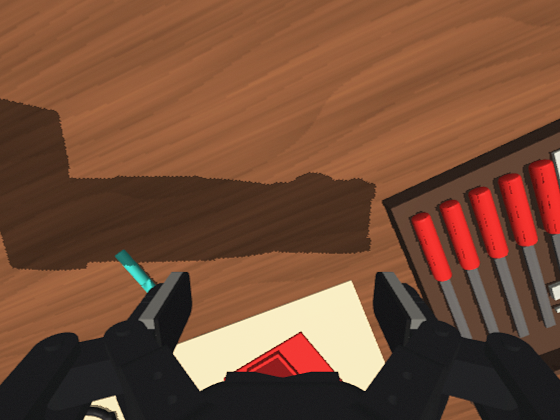

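Run:
```python
import cv2
i=cv2.imread("pics/top0.png")
cv2.imwrite("pics/crop_mid.png",cv2.resize(i[110:235,205:365],None,fx=4.6,fy=4.6,interpolation=cv2.INTER_CUBIC))
s=cv2.imread("pics/side0.png")
cv2.imwrite("pics/crop_side.png",cv2.resize(s[150:280,230:430],None,fx=4,fy=4,interpolation=cv2.INTER_CUBIC))
cv2.imwrite("pics/crop_racks.png",cv2.hconcat([cv2.resize(i[130:230,105:195],None,fx=4,fy=4),cv2.resize(i[130:230,375:465],None,fx=4,fy=4)]))
```

```text
(no output)
```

View pics/crop_mid.png

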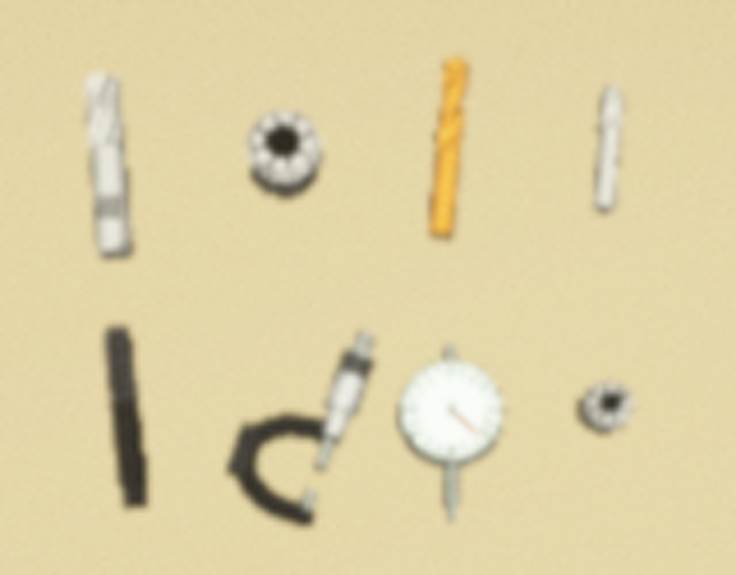

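View pics/crop_side.png

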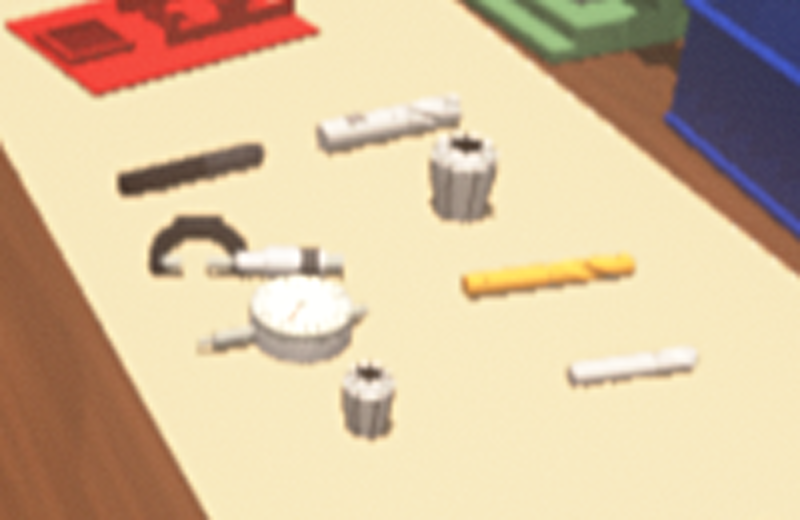

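View pics/crop_racks.png

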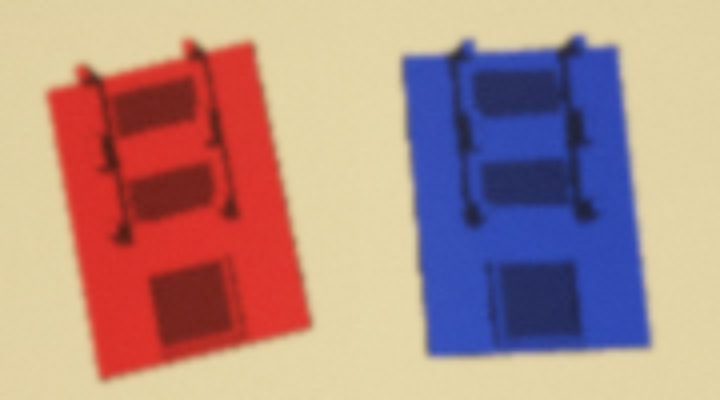

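```bash
cat > h.py <<'E'
import cv2,numpy as np
from scipy.spatial.transform import Rotation as Ro
def cam(c): return np.array([[c["fx"],0,c["cx"]],[0,c["fy"],c["cy"]],[0,0,1.]]),np.array(c["world_to_cam"])
def ray(c,uv,z):
    K,T=cam(c);R,t=T[:3,:3],T[:3,3];uv=np.atleast_2d(np.array(uv,float))
    d=(np.linalg.inv(K)@np.c_[uv,np.ones(len(uv))].T).T@R; o=-R.T@t
    return o+d*((z-o[2])/d[:,2])[:,None]
def proj(c,p):
    K,T=cam(c);q=(T[:3,:3]@np.atleast_2d(p).T).T+T[:3,3];q=q@K.T;return q[:,:2]/q[:,2:]
def rot(s):
    q=s["ee_rot"];return Ro.from_quat([q[1],q[2],q[3],q[0]])
def pca(P):
    m=P.mean(0);w,v=np.linalg.eigh(np.cov((P-m).T));a=v[:,-1]
    if a[0]<0:a=-a
    s=(P-m)@a;return m,a,s.min(),s.max()
def rect(P):
    (c,wh,an)=cv2.minAreaRect((P*1000).astype(np.float32));return np.array(c),wh,an
# go(target TCP xyz m, jaw direction angle deg (mod 180)) -> shift from given pose
def go(s,p,jaw=None):
    R=rot(s).as_matrix();d=R.T@(np.array(p)-s["tcp_pos"])*1000
    sp=0
    cur=np.degrees(np.arctan2(R[1,2],R[0,2]))
    if jaw is not None:
        sp=-((jaw-cur+90)%180-90)   # tool y down: positive spin = cw from above
    return np.round(d,1),round(sp,2),round(cur,2)
E
python3 - <<'E'
from h import *
from station import imaging,sensors
c=imaging.capture("top");im=c["color"];hsv=cv2.cvtColor(im,cv2.COLOR_BGR2HSV)
H,S,V=[hsv[...,k].astype(int) for k in range(3)]
print("mat hsv",hsv[170,270],hsv[110,200])
def blobs(m,lo,name):
    n,l,st,ce=cv2.connectedComponentsWithStats(m.astype(np.uint8))
    for k in range(1,n):
        x,y,w,h,a=st[k]
        if a>lo and 100<x<475 and 90<y<240: yield k,l==k,st[k]
diff=np.abs(im.astype(int)-np.median(im[150:170,255:258].reshape(-1,3),axis=0)).max(-1)
mid=(diff>40)
for k,m,st in blobs(mid,20,"obj"):
    x,y,w,h,a=st
    if x<190 or x>375: continue
    vv,uu=np.nonzero(m);P=ray(c,np.c_[uu,vv],0.011)[:,:2]
    mm,ax,lo,hi=pca(P);ctr=mm+ax*(lo+hi)/2
    print(st,"cent",np.round(mm*1000,1),"mid",np.round(ctr*1000,1),"ang",round(np.degrees(np.arctan2(ax[1],ax[0])),1),"len",round((hi-lo)*1000,1))
for nm,m in(("red",((H<8)|(H>172))&(S>150)),("blue",(H>105)&(H<130)&(S>120))):
    for k,mm,st in blobs(m,1000,nm):
        mm=cv2.morphologyEx(mm.astype(np.uint8),cv2.MORPH_CLOSE,np.ones((9,9)))
        mm=cv2.morphologyEx(mm,cv2.MORPH_OPEN,np.ones((15,15)))
        vv,uu=np.nonzero(mm);P=ray(c,np.c_[uu,vv],0.009)[:,:2];print(nm,st,rect(P),P.mean(0)*1000)
R=rot(sensors.state()).as_matrix();print(R.round(3))
E
```

```text
mat hsv [ 24  67 228] [ 23  70 225]
[298 122   9  40 224] cent [609.2 -47.4] mid [611.2 -47.6] ang -6.9 len 107.7
[261 136  10  10  67] cent [616.5  46.5] mid [616.3  46.3] ang 42.2 len 32.4
[336 138   3  16  25] cent [ 598.2 -138.6] mid [ 597.4 -138.4] ang -7.5 len 41.3
[227 142   3  10  29] cent [603.  146.2] mid [602.6 146.2] ang 1.5 len 25.0
[259 144  16  10  75] cent [593.1  45.8] mid [593.1  45.1] ang -89.1 len 39.6
[225 147   9  20  67] cent [573.3 141.3] mid [575.2 141.4] ang 1.0 len 51.4
[227 181  10  40 262] cent [457.6 136.2] mid [458.  136.2] ang 6.0 len 104.2
[254 185  32  40 347] cent [440.6  43.3] mid [450.7  35.4] ang -37.9 len 105.7
[291 189  23  32 400] cent [452.8 -44.3] mid [443.4 -43.2] ang -6.4 len 81.1
[330 194  11  11  74] cent [ 455.8 -127.5] mid [ 456.9 -128.9] ang -52.2 len 28.1
red [ 117  140   65   85 3911] (array([517.49499512, 353.44577026]), (204.765380859375, 137.89683532714844), 12.766007423400879) [514.13445266 352.69927134]
blue [ 386  140   61   79 3936] (array([ 501.80657959, -335.02474976]), (194.84776306152344, 135.93997192382812), 1.1244841814041138) [ 500.41240746 -334.96253756]
[[ 0.919 -0.001  0.394]
 [-0.394 -0.001  0.919]
 [-0.    -1.    -0.001]]
```

Run:
```python
from h import *
from station import imaging,sensors
s=sensors.state();c=imaging.capture("wrist");p=s["tcp_pos"]
print(proj(c,p),proj(c,[p[0],p[1],0.01]),ray(c,[[280,200],[280,20],[280,360]],0.01))
K,T=cam(c);o=-T[:3,:3].T@T[:3,3];print("cam in tool",rot(s).as_matrix().T@(o-p))
c=imaging.capture("top");im=c["color"];hsv=cv2.cvtColor(im,cv2.COLOR_BGR2HSV);S=hsv[...,1].astype(int);V=hsv[...,2]
m=(S<45)
n,l,st,ce=cv2.connectedComponentsWithStats(m.astype(np.uint8))
for k in range(1,n):
    x,y,w,h,a=st[k]
    if a<15 or not(195<x<375 and 95<y<235):continue
    vv,uu=np.nonzero(l==k);P=ray(c,np.c_[uu,vv],0.011)[:,:2];mm,ax,lo,hi=pca(P);ctr=mm+ax*(lo+hi)/2
    print(st[k],np.round(mm*1000,1),np.round(ctr*1000,1),round(np.degrees(np.arctan2(ax[1],ax[0])),1),round((hi-lo)*1000,1))
# bores: dark pixels within collets
for nm,(x0,x1,y0,y1),z in(("big",(255,280,130,160),.049),("little",(328,346,190,207),.037)):
    sub=im[y0:y1,x0:x1].max(-1).astype(float);up=cv2.resize(sub,None,fx=8,fy=8,interpolation=cv2.INTER_CUBIC)
    yy,xx=np.nonzero(up<up.min()+40);uv=[(xx.mean()+.5)/8-.5+x0,(yy.mean()+.5)/8-.5+y0]
    print(nm,uv,len(xx)/64,(ray(c,uv,z)*1000).round(1))
```

```text
[[282.75196748 252.82394512]] [[282.6483778 181.6124245]] [[0.21598489 0.4475444  0.01      ]
 [0.0434421  0.52215174 0.01      ]
 [0.43214413 0.35407735 0.01      ]]
cam in tool [-0.07820061 -0.16735529 -0.00026678]
[223 126  10  40 278] [607.5 146.6] [606.3 146.5] 4.4 107.9
[334 129   7  27 107] [ 607.  -138.8] [ 607.1 -138.8] -6.9 71.4
[259 134  16  17 188] [611.3  45.3] [612.   45.3] 6.3 45.1
[230 183   3  14  33] [486.6 138.3] [486.6 138.3] 4.7 34.8
[274 182  12  29 141] [467.4  14.1] [466.3  14.5] -20.4 77.6
[292 185  23  38 441] [454.9 -44.7] [445.7 -44.7] -0.5 96.2
[332 193  11  10  82] [ 458.2 -131.7] [ 458.2 -131.5] -62.2 26.5
[256 204   5   9  18] [436.1  69.2] [436.7  69. ] -17.2 22.0
big [np.float64(266.0131211180124), np.float64(140.2829192546584)] 25.15625 [[602.9  44.5  49. ]]
little [np.float64(337.3451797385621), np.float64(196.9971405228758)] 7.171875 [[ 454.3 -130.3   37. ]]
```

Run:
```python
from h import *
from station import sensors
s=sensors.state()
print(go(s,[.607,.1465,.14],94.4))
```

```text
(array([ 500.3,   65.4, -126. ]), np.float64(-27.59), np.float64(66.81))
```

>>> step_arm(steps=[{"x": 500,"y": 65,"z": -126,"spin": -27.6},{"x": 500,"y": 65,"z": -126,"spin": -27.6},{"x": 500,"y": 65,"z": -126,"spin": -27.6},{"x": 500,"y": 65,"z": -126,"spin": -27.6},{"x": 500,"y": 65,"z": -126,"spin": -27.6},{"x": 500,"y": 65,"z": -126,"spin": -27.6},{"x": 500,"y": 65,"z": -126,"spin": -27.6},{"x": 500,"y": 65,"z": -126,"spin": -27.6},{"x": 500,"y": 65,"z": -126,"spin": -27.6},{"x": 500,"y": 65,"z": -126,"spin": -27.6},{"x": 500,"y": 65,"z": -126,"spin": -27.6},{"x": 500,"y": 65,"z": -126,"spin": -27.6},{"x": 500,"y": 65,"z": -126,"spin": -27.6},{"x": 500,"y": 65,"z": -126,"spin": -27.6},{"x": 500,"y": 65,"z": -126,"spin": -27.6},{"x": 500,"y": 65,"z": -126,"spin": -27.6},{"x": 500,"y": 65,"z": -126,"spin": -27.6}], hand=0, squeeze=40)

```text
time: 2.0
tcp_pos: [0.6065, 0.1477, 0.1412]
ee_rot: [0.707, -0.707, -0.028, 0.027]
contact_force: [0.4, 0.1, -0.3]
width: 0.0429
```

Run:
```python
from h import *
from station import sensors,imaging
s=sensors.state();print(s["time"],s["tcp_pos"],s["qpos"],s["width"],rot(s).as_matrix().round(3))
c=imaging.capture("wrist");cv2.imwrite("pics/w1.png",c["color"])
```

```text
2.0 [0.6064854  0.14774558 0.14117129] [2.38944816e-01 5.19081973e-01 2.47604631e-01 1.29863693e+00
 1.94112299e-05 1.60551707e-01] 0.04293576322674958 [[ 0.997  0.001 -0.078]
 [ 0.078  0.     0.997]
 [ 0.001 -1.     0.   ]]
```

View pics/w1.png

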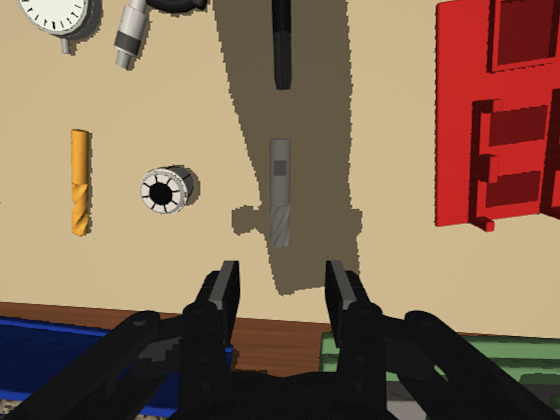

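```bash
cat > wm.py <<'E'
from h import *
def wmeas(c,m,box,z,minA=80):
    n,l,st,ce=cv2.connectedComponentsWithStats(m.astype(np.uint8))
    x0,y0,x1,y1=box
    for k in range(1,n):
        x,y,w,h,a=st[k]
        if a<minA or x<x0 or y<y0 or x+w>x1 or y+h>y1: continue
        cn=cv2.findContours((l==k).astype(np.uint8),cv2.RETR_EXTERNAL,cv2.CHAIN_APPROX_NONE)[0][0][:,0]
        P=ray(c,cn,z)[:,:2];vv,uu=np.nonzero(l==k);Q=ray(c,np.c_[uu,vv],z)[:,:2]
        mm,ax,lo,hi=pca(Q)
        r=rect(P);ctr=mm+ax*(lo+hi)/2
        print(st[k].tolist(),"mean",(mm*1000).round(1),"mid",(ctr*1000).round(1),"ang",round(np.degrees(np.arctan2(ax[1],ax[0])),1),"len",round((hi-lo)*1000,1),"rect",r[0].round(1),np.round(r[1],1),round(r[2],1))
E
python3 - <<'E'
from wm import *
from station import imaging
c=imaging.capture("wrist");im=c["color"];hsv=cv2.cvtColor(im,cv2.COLOR_BGR2HSV);H,S,V=[hsv[...,k].astype(int) for k in range(3)]
print(hsv[210,268],hsv[160,281],hsv[230,281],hsv[200,400])
print("mill");wmeas(c,cv2.morphologyEx((S<55).astype(np.uint8),cv2.MORPH_CLOSE,np.ones((5,5))),(200,100,330,270),.013)
print("drill");wmeas(c,(S>150)&(H>10)&(H<30)&(V>60),(40,100,120,260),.010)
print("tap");wmeas(c,(V<60),(250,0,310,110),.011)
g=im.max(-1);
print("bore");wmeas(c,(g<60),(140,165,190,215),.049,40)
print("bcol");wmeas(c,cv2.morphologyEx((S<50).astype(np.uint8),cv2.MORPH_CLOSE,np.ones((5,5))),(120,140,215,230),.043,40)
E
```

```text
[19 80 99] [13 19 92] [20 24 95] [ 20  77 205]
mill
[270, 138, 21, 110, 2188] mean [602.7 144.3] mid [605.8 144.6] ang 4.0 len 108.4 rect [605.8 144.6] [108.4  19.3] 4.0
drill
[72, 130, 17, 106, 1668] mean [607.9 -48.4] mid [611.1 -48.8] ang -7.1 len 106.3 rect [611.2 -48.2] [ 15.6 106.3] 82.8
tap
[272, 0, 20, 90, 1570] mean [474.  136.6] mid [476.2 136.8] ang 6.1 len 67.8 rect [476.3 136.7] [67.7 15.1] 5.9
bore
[147, 176, 30, 34, 425] mean [602.2  43.6] mid [601.7  43.3] ang 31.4 len 27.9 rect [603.1  44.1] [27.2 22.3] 49.3
bcol
[140, 167, 54, 48, 2021] mean [600.   46.2] mid [599.6  46.7] ang -53.0 len 49.3 rect [601.5  46.5] [41.7 46.5] 4.4
```

Run:
```python
from h import *
from station import sensors
s=sensors.state();print(s["tcp_pos"],s["time"])
print(go(s,[.605,.1445,.0075],94.0))
```

```text
[0.60664667 0.14739789 0.14098772] 2.1
(array([ -1.9, 133.5,  -2.8]), np.float64(0.46), np.float64(94.46))
```

>>> step_arm(steps=[{"x": -2,"y": 40,"z": -3,"spin": 0.5},{"x": -2,"y": 80,"z": -3,"spin": 0.5},{"x": -2,"y": 105,"z": -3,"spin": 0.5},{"x": -2,"y": 115,"z": -3,"spin": 0.5},{"x": -2,"y": 122,"z": -3,"spin": 0.5},{"x": -2,"y": 128,"z": -3,"spin": 0.5},{"x": -2,"y": 131,"z": -3,"spin": 0.5},{"x": -2,"y": 133,"z": -3,"spin": 0.5},{"x": -2,"y": 133,"z": -3,"spin": 0.5},{"x": -2,"y": 133,"z": -3,"spin": 0.5},{"x": -2,"y": 133,"z": -3,"spin": 0.5}])

```text
time: 3.2
tcp_pos: [0.6055, 0.1438, 0.0081]
ee_rot: [0.707, -0.707, -0.024, 0.024]
contact_force: [0.4, 0.0, -0.3]
width: 0.0424
```

Run:
```python
from h import *
from station import sensors,imaging
s=sensors.state();print(s["time"],s["tcp_pos"],s["width"],s["contact_force"])
c=imaging.capture("wrist");cv2.imwrite("pics/w2.png",c["color"])
```

```text
3.2 [0.60546789 0.1437997  0.00813218] 0.04244310460798678 [ 0.40564757  0.00871282 -0.27582464]
```

View pics/w2.png

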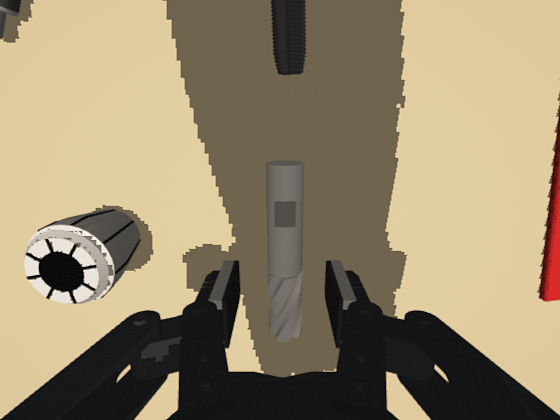

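Run:
```python
from h import *
from station import sensors,imaging
c=imaging.capture("wrist")
print(ray(c,[[284,166]],.023),ray(c,[[284,162]],.006),ray(c,[[285,341]],.023),ray(c,[[284,220]],.023), ray(c,[[285,320]],.023))
```

```text
[[0.55228868 0.14058061 0.023     ]] [[0.55295182 0.14071992 0.006     ]] [[0.65440678 0.14819729 0.023     ]] [[0.57987455 0.14248011 0.023     ]] [[0.639976   0.14718948 0.023     ]]
```

>>> step_arm(steps=[{"x": -2,"y": 0,"z": 0.5},{"x": -2,"y": 0,"z": 0.5},{"x": -2,"y": 0,"z": 0.5},{"x": -2,"y": 0,"z": 0.5},{"x": -2,"y": 0,"z": 0.5},{"x": -2,"y": 0,"z": 0.5},{"x": -2,"y": 0,"z": 0.5},{"x": -2,"y": 0,"z": 0.5}], hand=-1, squeeze=50)

```text
schema error: expected keys x, y, z, spin
```

Run:
```python
from h import *
from station import sensors,imaging
s=sensors.state();print(s["time"],s["tcp_pos"],s["width"],s["contact_force"])
# blue rack: more careful from top view by lines, pocket
c=imaging.capture("top");im=c["color"];hsv=cv2.cvtColor(im,cv2.COLOR_BGR2HSV);H,S,V=[hsv[...,k].astype(int) for k in range(3)]
for nm,m,(x0,x1,y0,y1) in(("blue",(H>105)&(H<130)&(S>120),(380,455,130,225)),("red",((H<8)|(H>172))&(S>140),(110,190,130,230))):
    mm=np.zeros(m.shape,np.uint8);mm[y0:y1,x0:x1]=m[y0:y1,x0:x1]
    # line fits: left/right edges by row, bottom edge by col
    mm=cv2.morphologyEx(mm,cv2.MORPH_CLOSE,np.ones((9,9)))
    cn=max(cv2.findContours(mm,cv2.RETR_EXTERNAL,cv2.CHAIN_APPROX_NONE)[0],key=len)
    P=ray(c,cn[:,0],.009)[:,:2]
    ap=cv2.approxPolyDP(cn,4,True)[:,0];print(nm,ap.tolist());print((ray(c,ap,.009)[:,:2]*1000).round(1).tolist())
```

```text
3.3 [0.60535362 0.14376144 0.00794823] 0.04275438426602232 [ 0.21404138 -0.01573604 -0.54511869]
blue [[438, 142], [386, 145], [394, 218], [446, 215]]
[[600.2, -400.5], [595.8, -265.9], [402.8, -273.6], [407.4, -404.0]]
red [[152, 140], [117, 153], [127, 208], [155, 204], [157, 152]]
[[627.0, 348.4], [593.6, 440.2], [444.9, 407.0], [453.7, 334.8], [593.4, 334.0]]
```

>>> step_arm(steps=[{"x": -2,"y": 0,"z": 0.5,"spin": 0},{"x": -2,"y": 0,"z": 0.5,"spin": 0},{"x": -2,"y": 0,"z": 0.5,"spin": 0},{"x": -2,"y": 0,"z": 0.5,"spin": 0},{"x": -2,"y": 0,"z": 0.5,"spin": 0},{"x": -2,"y": 0,"z": 0.5,"spin": 0},{"x": -2,"y": 0,"z": 0.5,"spin": 0},{"x": -2,"y": 0,"z": 0.5,"spin": 0}], hand=-1, squeeze=50)

```text
time: 4.15
tcp_pos: [0.6031, 0.1441, 0.0076]
ee_rot: [0.707, -0.707, -0.024, 0.024]
contact_force: [0.1, -0.7, 0.7]
width: -0.0002
```

Run:
```python
from h import *
from station import sensors,imaging
s=sensors.state();print(s["time"],s["tcp_pos"],s["width"],s["contact_force"])
c=imaging.capture("wrist");cv2.imwrite("pics/w3.png",c["color"])
```

```text
4.15 [0.60311736 0.14407672 0.00760899] -0.00015675427251950118 [ 0.10294225 -0.71345944  0.70554753]
```

View pics/w3.png

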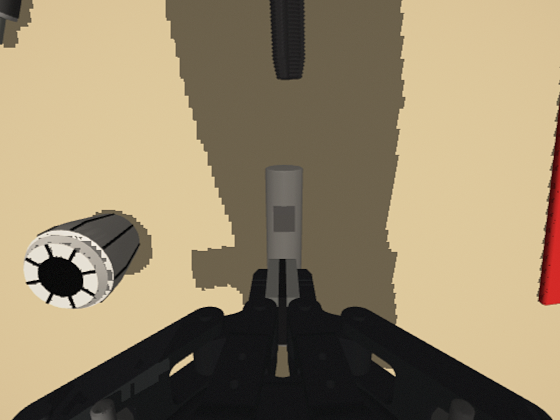

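Run:
```python
import cv2
i=cv2.imread("pics/w3.png");cv2.imwrite("pics/w3c.png",cv2.convertScaleAbs(cv2.resize(i[150:400,190:380],None,fx=3,fy=2.4,interpolation=cv2.INTER_CUBIC),alpha=1.8,beta=20))
```

```text
(no output)
```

View pics/w3c.png

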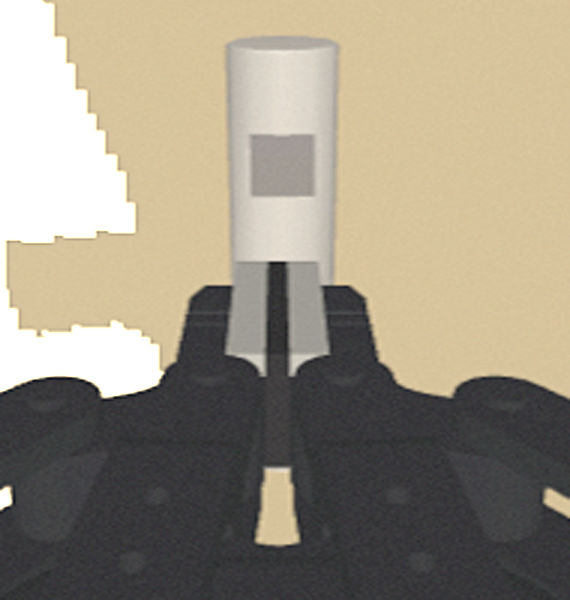

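Run:
```python
from h import *
from station import sensors,imaging
s=sensors.state();c=imaging.capture("wrist");R=rot(s).as_matrix();p=s["tcp_pos"]
for d in(0,5,10,15,20,25,30,40):
  print(d,[proj(c,p+R@np.array([x,-d,21.5])/1000).round(1).tolist() for x in(-11,0,11)])
s=sensors.state();print(s["qpos"],s["contact_force"],s["wrist_torque"],s["width"])
c=imaging.capture("side");cv2.imwrite("pics/s3.png",c["color"]);print(proj(c,p))
u,v=proj(c,p)[0].astype(int);cv2.imwrite("pics/s3c.png",cv2.resize(c["color"][v-70:v+40,u-70:u+70],None,fx=5,fy=5,interpolation=cv2.INTER_CUBIC))
```

```text
0 [[[320.8, 235.5]], [[320.1, 253.2]], [[319.4, 270.1]]]
5 [[[321.8, 238.9]], [[321.1, 256.9]], [[320.4, 274.3]]]
10 [[[322.9, 242.5]], [[322.2, 260.9]], [[321.4, 278.7]]]
15 [[[324.1, 246.2]], [[323.3, 265.1]], [[322.5, 283.3]]]
20 [[[325.3, 250.2]], [[324.5, 269.6]], [[323.6, 288.2]]]
25 [[[326.7, 254.5]], [[325.7, 274.3]], [[324.9, 293.3]]]
30 [[[328.0, 259.0]], [[327.1, 279.3]], [[326.1, 298.8]]]
40 [[[331.1, 268.8]], [[330.0, 290.3]], [[328.9, 310.8]]]
[ 2.34514803e-01  6.18812688e-01  4.92529037e-02  1.00121811e+00
 -1.96014408e-05  1.66288340e-01] [ 0.22925621 -0.26892434 -0.75862134] [-0.01192117 -0.0032201   0.01277251] 0.00027927960042358456
[[327.48725368 182.05572543]]
```

View pics/s3c.png

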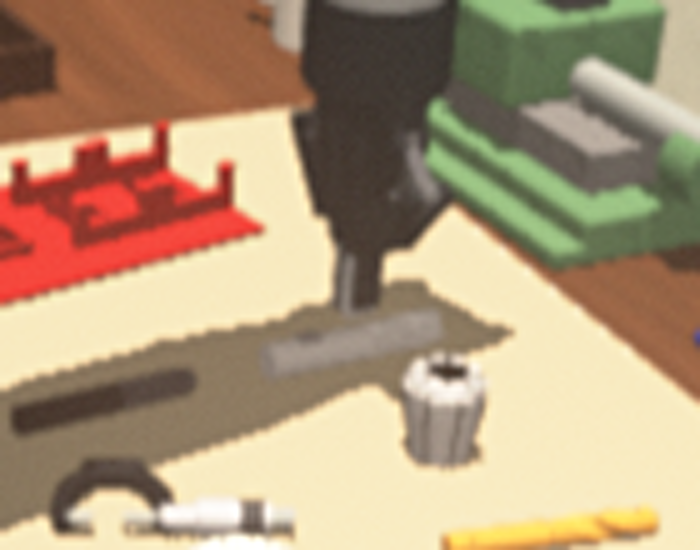

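Run:
```python
from h import *
from station import sensors,imaging
s=sensors.state();p=s["tcp_pos"];c=imaging.capture("side")
for d in(0,10,15,20,25,30):print(d,proj(c,p+[0,0,d/1000]),proj(c,p+[-.011,0,d/1000]))
print(proj(c,[.6545,.1475,.023]),proj(c,[.5525,.141,.023]),proj(c,[.5525,.141,.003]))
i=cv2.imread("pics/s3.png");cv2.imwrite("pics/s3d.png",cv2.resize(i[150:200,290:370],None,fx=9,fy=9,interpolation=cv2.INTER_NEAREST))
```

```text
0 [[327.47031912 182.05404822]] [[323.79433453 182.70405739]]
10 [[327.75988213 178.77532886]] [[324.06578843 179.41860391]]
15 [[327.90578561 177.12326508]] [[324.20257044 177.76310769]]
20 [[328.05244482 175.46264416]] [[324.34006312 176.09901002]]
25 [[328.19986565 173.79339945]] [[324.47827203 174.42624368]]
30 [[328.34805405 172.1154636 ]] [[324.61720278 172.74474077]]
[[344.33093945 173.51299457]] [[311.18091177 180.49344828]] [[310.76597166 187.12598217]]
```

View pics/s3d.png

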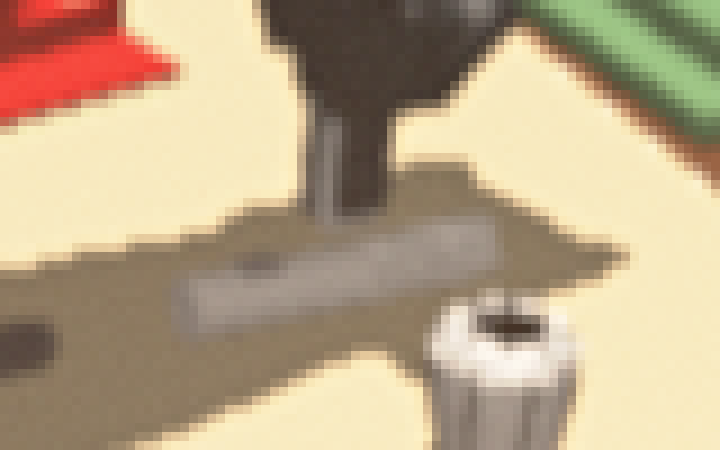

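>>> step_arm(steps=[{"x": 0,"y": 0,"z": 0,"spin": 0},{"x": 0,"y": 0,"z": 0,"spin": 0},{"x": 0,"y": 0,"z": 0,"spin": 0},{"x": 0,"y": 0,"z": 0,"spin": 0},{"x": 0,"y": 0,"z": 0,"spin": 0},{"x": 0,"y": 6,"z": 0,"spin": 0},{"x": 0,"y": 12,"z": 0,"spin": 0},{"x": 0,"y": 16,"z": 0,"spin": 0},{"x": 0,"y": 18,"z": 0,"spin": 0},{"x": 0,"y": 18,"z": 0,"spin": 0}], hand=0)

```text
time: 5.35
tcp_pos: [0.6026, 0.144, -0.0111]
ee_rot: [-0.707, 0.707, 0.024, -0.025]
contact_force: [-0.8, 0.7, -0.1]
width: 0.0428
```

Run:
```python
from h import *
from station import sensors,imaging
s=sensors.state();print(s["time"],s["tcp_pos"],s["width"],s["contact_force"])
c=imaging.capture("wrist");i=imaging.capture("side")["color"];
cv2.imwrite("pics/s4.png",cv2.vconcat([cv2.resize(c["color"][120:360,150:420],(720,400)),cv2.resize(i[155:200,300:390],None,fx=8,fy=4.4,interpolation=cv2.INTER_NEAREST)]))
```

```text
5.35 [ 0.60260735  0.14396766 -0.0110999 ] 0.042828755120478006 [-0.80063127  0.66142652 -0.08737052]
```

View pics/s4.png

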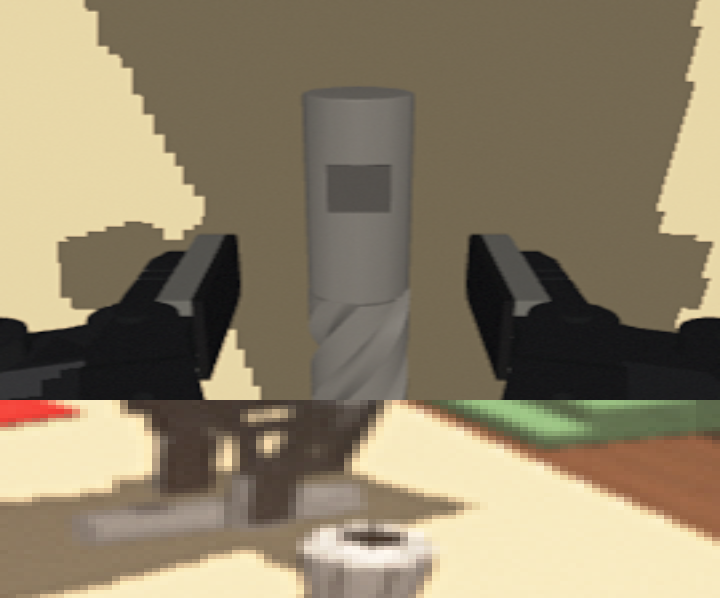

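>>> step_arm(steps=[{"x": 0,"y": 3,"z": 0,"spin": 0},{"x": 0,"y": 5,"z": 0,"spin": 0},{"x": 0,"y": 6,"z": 0,"spin": 0},{"x": 0,"y": 6,"z": 0,"spin": 0}])

```text
time: 5.85
tcp_pos: [0.6029, 0.144, -0.0167]
ee_rot: [-0.707, 0.707, 0.024, -0.024]
contact_force: [-0.7, -0.2, -0.0]
width: 0.0426
```

>>> step_arm(steps=[{"x": 0,"y": 0,"z": 0,"spin": 0},{"x": 0,"y": 0,"z": 0,"spin": 0},{"x": 0,"y": 0,"z": 0,"spin": 0},{"x": 0,"y": 0,"z": 0,"spin": 0},{"x": 0,"y": 0,"z": 0,"spin": 0},{"x": 0,"y": 0,"z": 0,"spin": 0},{"x": 0,"y": 0,"z": 0,"spin": 0}], hand=-1, squeeze=50)

```text
time: 6.55
tcp_pos: [0.6033, 0.1442, -0.016]
ee_rot: [0.707, -0.707, -0.024, 0.024]
contact_force: [-0.4, -0.4, 2.8]
width: 0.0186
```

Run:
```python
from h import *
from station import sensors,imaging
s=sensors.state();print(s["time"],s["tcp_pos"],s["width"],s["contact_force"])
c=imaging.capture("wrist");i=imaging.capture("side")["color"];
cv2.imwrite("pics/s5.png",cv2.vconcat([cv2.resize(c["color"][120:360,150:420],(720,400)),cv2.resize(i[155:200,300:390],None,fx=8,fy=4.4,interpolation=cv2.INTER_NEAREST)]))
```

```text
6.55 [ 0.60332342  0.14418034 -0.01604263] 0.018589783122434818 [-0.36400058 -0.44713357  2.83453998]
```

View pics/s5.png

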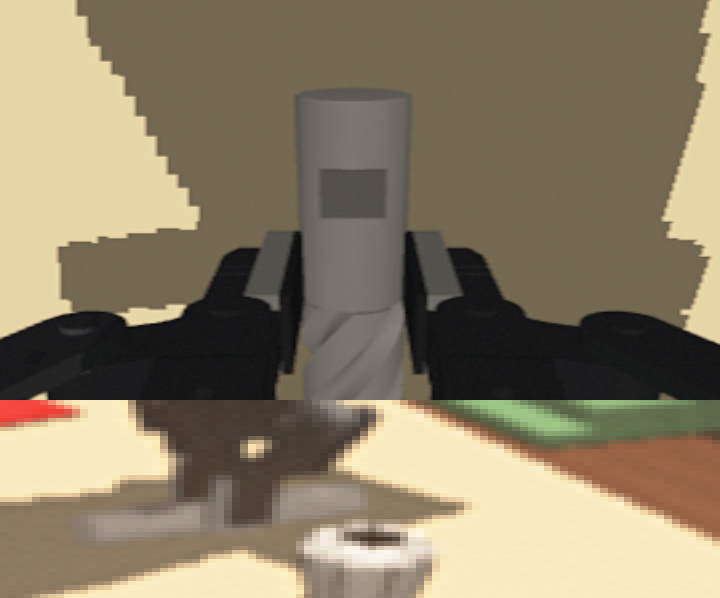

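Run:
```python
from h import *
from station import sensors,imaging
i=imaging.capture("side");
for y in(.134,.128,.12):
  for x in (.593,.603,.614): print(y,x,[proj(i,[x,y,z])[0].round(1).tolist() for z in(.005,.01,.015,.02)])
cv2.imwrite("pics/s6.png",cv2.resize(i["color"][160:195,305:365],None,fx=12,fy=12,interpolation=cv2.INTER_CUBIC))
```

```text
0.134 0.593 [[325.7, 185.2], [325.8, 183.6], [326.0, 181.9], [326.1, 180.3]]
0.134 0.603 [[329.1, 184.6], [329.2, 183.0], [329.4, 181.3], [329.5, 179.7]]
0.134 0.614 [[332.7, 184.0], [332.9, 182.3], [333.0, 180.7], [333.2, 179.0]]
0.128 0.593 [[326.7, 186.2], [326.8, 184.6], [327.0, 182.9], [327.1, 181.3]]
0.128 0.603 [[330.1, 185.6], [330.2, 184.0], [330.4, 182.3], [330.5, 180.7]]
0.128 0.614 [[333.7, 185.0], [333.9, 183.3], [334.1, 181.7], [334.2, 180.0]]
0.12 0.593 [[328.0, 187.6], [328.2, 186.0], [328.3, 184.3], [328.5, 182.6]]
0.12 0.603 [[331.4, 187.0], [331.6, 185.4], [331.7, 183.7], [331.9, 182.0]]
0.12 0.614 [[335.1, 186.3], [335.3, 184.7], [335.5, 183.0], [335.6, 181.4]]
```

View pics/s6.png

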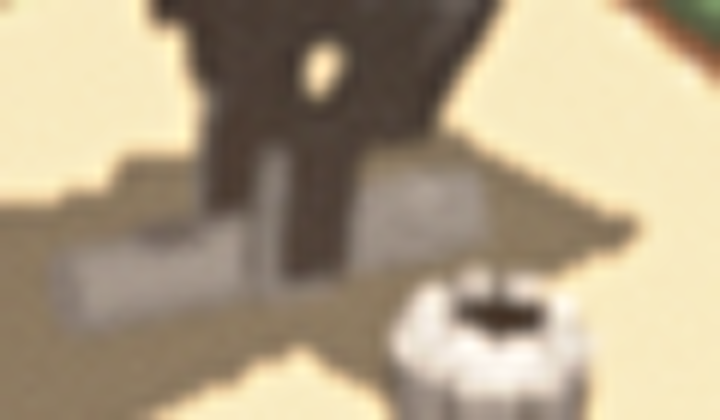

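>>> step_arm(steps=[{"x": 0,"y": 0,"z": 0,"spin": 0},{"x": 0,"y": 0,"z": 0,"spin": 0},{"x": 0,"y": 0,"z": 0,"spin": 0},{"x": 0,"y": 2,"z": 0,"spin": 0},{"x": 0,"y": 4,"z": 0,"spin": 0},{"x": 0,"y": 6,"z": 0,"spin": 0},{"x": 0,"y": 7,"z": 0,"spin": 0},{"x": 0,"y": 7,"z": 0,"spin": 0},{"x": 0,"y": 7,"z": 0,"spin": 0}], hand=0)

```text
time: 7.6
tcp_pos: [0.6031, 0.1441, -0.0234]
ee_rot: [-0.707, 0.707, 0.024, -0.024]
contact_force: [0.6, 1.1, -0.1]
width: 0.0426
```

>>> step_arm(steps=[{"x": 0,"y": 0,"z": 0,"spin": 0},{"x": 0,"y": 0,"z": 0,"spin": 0},{"x": 0,"y": 0,"z": 0,"spin": 0},{"x": 0,"y": 0,"z": 0,"spin": 0},{"x": 0,"y": 0,"z": 0,"spin": 0},{"x": 0,"y": 0,"z": 0,"spin": 0},{"x": 0,"y": 0,"z": 0,"spin": 0}], hand=-1, squeeze=50)

```text
time: 8.3
tcp_pos: [0.604, 0.1442, -0.0223]
ee_rot: [0.707, -0.707, -0.025, 0.023]
contact_force: [-0.5, 0.4, 6.5]
width: 0.019
```

Run:
```python
from h import *
from station import sensors,imaging
s=sensors.state();print(s["time"],s["tcp_pos"],s["width"],s["contact_force"])
i=imaging.capture("side")["color"];
cv2.imwrite("pics/s7.png",cv2.resize(i[160:195,305:365],None,fx=12,fy=12,interpolation=cv2.INTER_CUBIC))
```

```text
8.3 [ 0.60402201  0.14423319 -0.02225958] 0.019015968381258557 [-0.48076786  0.42417866  6.46273553]
```

View pics/s7.png

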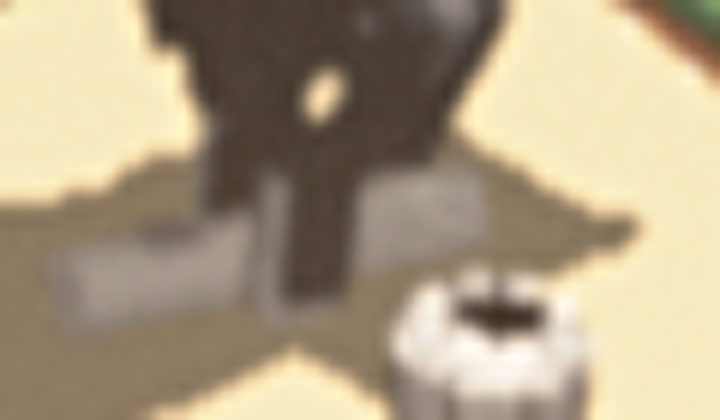

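>>> step_arm(steps=[{"x": 0,"y": -5,"z": 0,"spin": 0},{"x": 0,"y": -15,"z": 0,"spin": 0},{"x": 0,"y": -40,"z": 0,"spin": 0},{"x": 0,"y": -80,"z": 0,"spin": 0},{"x": 0,"y": -120,"z": 0,"spin": 0},{"x": 0,"y": -150,"z": 0,"spin": 0},{"x": 0,"y": -150,"z": 0,"spin": 0},{"x": 0,"y": -150,"z": 0,"spin": 0}])

```text
time: 9.15
tcp_pos: [0.6032, 0.1441, 0.1271]
ee_rot: [0.707, -0.707, -0.024, 0.024]
contact_force: [-0.2, 0.3, -3.3]
width: 0.0185
```

Run:
```python
from h import *
from station import sensors,imaging
s=sensors.state();print(s["time"],s["tcp_pos"],s["width"],s["contact_force"])
c=imaging.capture("wrist");cv2.imwrite("pics/w8.png",c["color"])
print(go(s,[.49,-.3357,.12],1.7))
```

```text
9.15 [0.60317658 0.14413358 0.12709363] 0.018484807208937387 [-0.2215544   0.26088458 -3.25703941]
(array([-145.6,    6.9, -471. ]), np.float64(-87.79), np.float64(93.91))
```

View pics/w8.png

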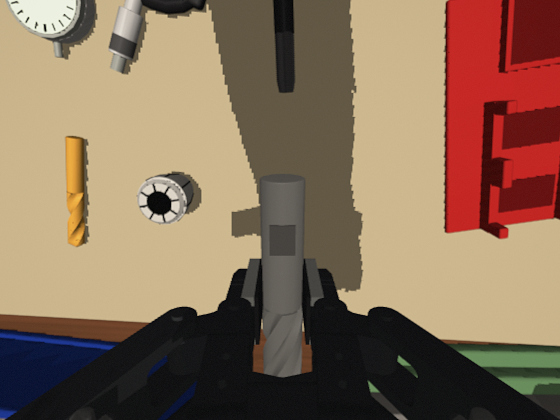

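>>> step_arm(steps=[{"x": -30,"y": -3,"z": -45,"spin": 8.5},{"x": -60,"y": -3,"z": -90,"spin": 17},{"x": -80,"y": -3,"z": -130,"spin": 25.5},{"x": -122,"y": -3,"z": -437,"spin": 92.2},{"x": -122,"y": -3,"z": -437,"spin": 92.2},{"x": -122,"y": -3,"z": -437,"spin": 92.2},{"x": -122,"y": -3,"z": -437,"spin": 92.2},{"x": -122,"y": -3,"z": -437,"spin": 92.2},{"x": -122,"y": -3,"z": -437,"spin": 92.2},{"x": -122,"y": -3,"z": -437,"spin": 92.2},{"x": -122,"y": -3,"z": -437,"spin": 92.2},{"x": -122,"y": -3,"z": -437,"spin": 92.2},{"x": -122,"y": -3,"z": -437,"spin": 92.2},{"x": -122,"y": -3,"z": -437,"spin": 92.2},{"x": -122,"y": -3,"z": -437,"spin": 92.2}])

```text
time: 10.7
tcp_pos: [0.5112, -0.2994, 0.1293]
ee_rot: [-0.508, 0.508, -0.492, 0.492]
contact_force: [0.4, 0.3, -2.0]
width: 0.0186
```

Run:
```python
from h import *
from station import sensors,imaging
s=sensors.state();print(s["time"],s["tcp_pos"],s["width"],s["contact_force"],s["qpos"])
c=imaging.capture("wrist");cv2.imwrite("pics/w9.png",c["color"])
print(go(s,[.511,-.335,.12],1.7))
```

```text
10.7 [ 0.51116125 -0.29944795  0.12930333] 0.018594390160577116 [ 0.37297831  0.29385161 -1.99754459] [-5.29929438e-01  4.63853088e-01  1.26575986e-01  1.23417450e+00
  4.38650176e-06  1.00900749e+00]
(array([35.5,  9.3, -1.3]), np.float64(0.13), np.float64(1.83))
```

View pics/w9.png

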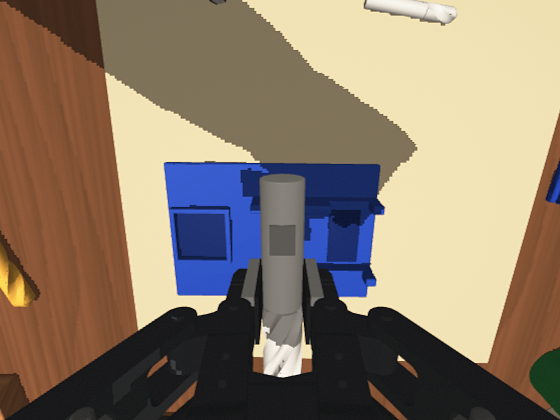

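Run:
```python
from wm import *
from station import imaging
c=imaging.capture("wrist")
im=c["color"];hsv=cv2.cvtColor(im,cv2.COLOR_BGR2HSV);H,S,V=[hsv[...,k].astype(int) for k in range(3)]
m=((H>105)&(H<130)&(S>120)).astype(np.uint8)
# edge samples
def fit(P):
    vx,vy,x0,y0=cv2.fitLine(np.array(P,np.float32),cv2.DIST_HUBER,0,.01,.01).ravel();return np.array([x0,y0]),np.array([vx,vy])
E={}
E['top']=[(u,np.nonzero(m[140:200,u])[0][0]+140-.5) for u in list(range(172,236))+list(range(310,372))]
E['left']=[(np.nonzero(m[v,150:230])[0][0]+150-.5,v) for v in range(170,290)]
E['bot']=[(u,np.nonzero(m[240:310,u])[0][-1]+240+.5) for u in range(182,225)]
E['right']=[(np.nonzero(m[v,330:400])[0][-1]+330+.5,v) for v in list(range(168,194))+list(range(222,260))+list(range(288,294))]
L={k:fit(ray(c,v,.009)[:,:2]*1000) for k,v in E.items()}
for k,(p,d) in L.items(): print(k,p.round(1),round(np.degrees(np.arctan2(d[1],d[0]))%180,2))
def X(a,b):
    (p,d),(q,e)=L[a],L[b];t=np.linalg.solve(np.c_[d,-e],q-p);return p+t[0]*d
C=[X('top','left'),X('top','right'),X('bot','right'),X('bot','left')]
print(np.round(C,1),np.mean(C,0).round(1));print([round(np.linalg.norm(C[i]-C[i-1]),1) for i in range(4)])
```

```text
top [ 519.8 -266. ] 1.28
left [ 403.9 -335.5] 91.16
bot [ 423.7 -406.2] 1.72
right [ 600.3 -309. ] 91.22
[[ 402.6 -268.6]
 [ 599.4 -264.2]
 [ 602.3 -400.8]
 [ 405.4 -406.7]] [ 502.4 -335.1]
[np.float32(138.2), np.float32(196.8), np.float32(136.6), np.float32(197.0)]
```

Run:
```python
from wm import *
from station import sensors
s=sensors.state();print(s["tcp_pos"],go(s,[.512,-.3358,.006],1.4))
```

```text
[ 0.51133696 -0.29966495  0.12966382] (array([ 36.1, 123.7,  -0.5]), np.float64(0.4), np.float64(1.8))
```

>>> step_arm(steps=[{"x": 20,"y": 0,"z": -0.5,"spin": 0.4},{"x": 36,"y": 10,"z": -0.5,"spin": 0.4},{"x": 36,"y": 40,"z": -0.5,"spin": 0.4},{"x": 36,"y": 80,"z": -0.5,"spin": 0.4},{"x": 36,"y": 100,"z": -0.5,"spin": 0.4},{"x": 36,"y": 112,"z": -0.5,"spin": 0.4},{"x": 36,"y": 118,"z": -0.5,"spin": 0.4},{"x": 36,"y": 121,"z": -0.5,"spin": 0.4},{"x": 36,"y": 123,"z": -0.5,"spin": 0.4},{"x": 36,"y": 123,"z": -0.5,"spin": 0.4},{"x": 36,"y": 123,"z": -0.5,"spin": 0.4}])

```text
time: 11.9
tcp_pos: [0.5124, -0.3367, 0.0077]
ee_rot: [0.506, -0.506, 0.494, -0.495]
contact_force: [0.7, 0.2, -2.7]
width: 0.0191
```

Run:
```python
from h import *
from station import sensors,imaging
s=sensors.state();print(s["time"],s["tcp_pos"],s["width"],s["contact_force"])
c=imaging.capture("wrist");i=imaging.capture("side")["color"];
cv2.imwrite("pics/s10.png",cv2.vconcat([cv2.resize(c["color"][100:400,100:460],(720,330)),cv2.resize(i[240:370,320:490],(720,268),interpolation=cv2.INTER_CUBIC)]))
```

```text
11.9 [ 0.51243548 -0.33665529  0.00768084] 0.01905079598980513 [ 0.72192557  0.18774938 -2.67237116]
```

View pics/s10.png

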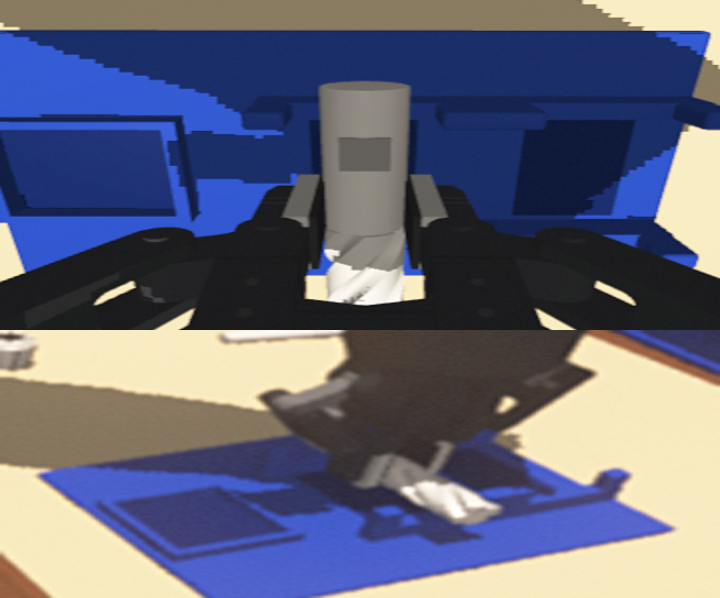

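>>> step_arm(steps=[{"x": -1,"y": 2,"z": 0,"spin": 0},{"x": -1,"y": 4,"z": 0,"spin": 0},{"x": -1,"y": 6,"z": 0,"spin": 0},{"x": -1,"y": 7,"z": 0,"spin": 0},{"x": -1,"y": 8,"z": 0,"spin": 0},{"x": -1,"y": 8.5,"z": 0,"spin": 0},{"x": -1,"y": 8.5,"z": 0,"spin": 0},{"x": -1,"y": 8.5,"z": 0,"spin": 0}])

```text
time: 12.8
tcp_pos: [0.5117, -0.3353, -0.0019]
ee_rot: [-0.506, 0.506, -0.494, 0.494]
contact_force: [0.5, 0.2, -2.4]
width: 0.0187
```

>>> step_arm(steps=[{"x": 0,"y": 0.5,"z": 0,"spin": 0},{"x": 0,"y": 1,"z": 0,"spin": 0},{"x": 0,"y": 1.5,"z": 0,"spin": 0},{"x": 0,"y": 1.5,"z": 0,"spin": 0}])

```text
time: 13.2
tcp_pos: [0.5119, -0.3353, -0.0023]
ee_rot: [0.506, -0.506, 0.494, -0.495]
contact_force: [-1.1, 3.2, 4.9]
width: 0.0187
```

>>> step_arm(steps=[{"x": 0,"y": 0,"z": 0,"spin": 0},{"x": 0,"y": 0,"z": 0,"spin": 0},{"x": 0,"y": 0,"z": 0,"spin": 0},{"x": 0,"y": 0,"z": 0,"spin": 0},{"x": 0,"y": 0,"z": 0,"spin": 0},{"x": 0,"y": -10,"z": 0,"spin": 0},{"x": 0,"y": -30,"z": 0,"spin": 0},{"x": 0,"y": -70,"z": 0,"spin": 0},{"x": 0,"y": -110,"z": 0,"spin": 0},{"x": 0,"y": -140,"z": 0,"spin": 0},{"x": 0,"y": -140,"z": 0,"spin": 0},{"x": 0,"y": -140,"z": 0,"spin": 0}], hand=-0.1)

```text
time: 14.4
tcp_pos: [0.5124, -0.3357, 0.1383]
ee_rot: [0.506, -0.505, 0.493, -0.495]
contact_force: [-0.6, -0.4, -0.8]
width: 0.0387
```

Run:
```python
from h import *
from station import sensors,imaging
s=sensors.state();print(s["time"],s["tcp_pos"],s["width"],s["contact_force"])
c=imaging.capture("wrist");i=imaging.capture("side")["color"];
cv2.imwrite("pics/w11.png",c["color"])
cv2.imwrite("pics/s11.png",cv2.resize(i[240:370,320:490],None,fx=4,fy=4,interpolation=cv2.INTER_CUBIC))
```

```text
14.4 [ 0.51237215 -0.335675    0.13829712] 0.038724446272354274 [-0.61252861 -0.42041402 -0.79686392]
```

View pics/w11.png

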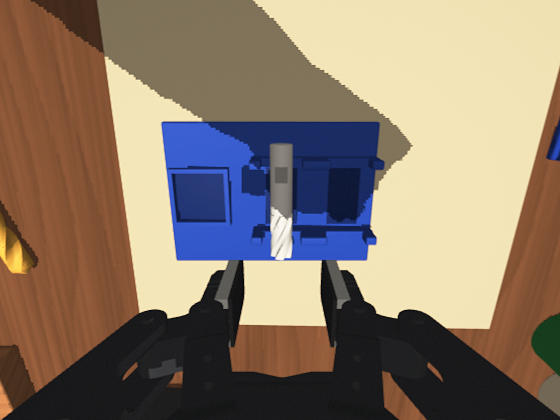

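View pics/s11.png

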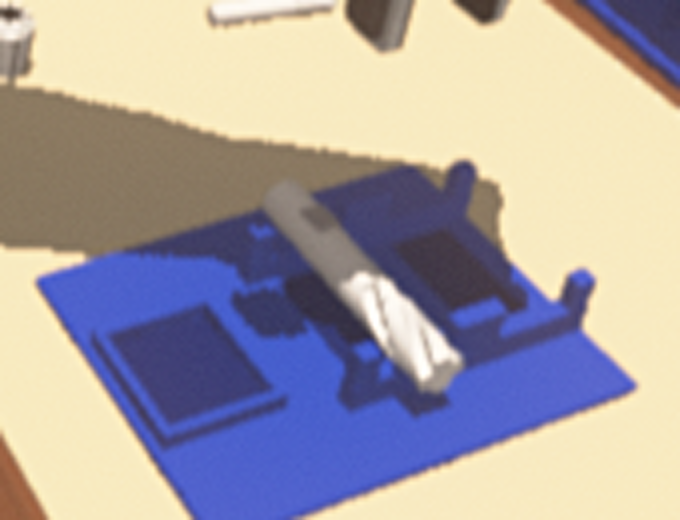

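Run:
```python
from h import *
from station import sensors,imaging
c=imaging.capture("wrist")
print("mill ends",ray(c,[[281,144.5],[282,259]],.043)*1000,ray(c,[[281,144.5]],.033)*1000)
# pocket floor corners approx
im=c["color"];g=im[...,0].astype(int);cv2.imwrite("pics/p11.png",cv2.resize(im[110:270,150:390],None,fx=3.3,fy=3.3,interpolation=cv2.INTER_CUBIC))
s=sensors.state();print(go(s,[.603,.0445,.16],None),s["tcp_pos"])
```

```text
mill ends [[ 509.15426973 -282.00730812   43.        ]
 [ 512.15067378 -384.03707654   43.        ]] [[ 509.13362636 -282.9782719    33.        ]]
(array([-376.9,  -24.4,  100.8]), 0, np.float64(1.31)) [ 0.51074871 -0.33459864  0.1351823 ]
```

View pics/p11.png

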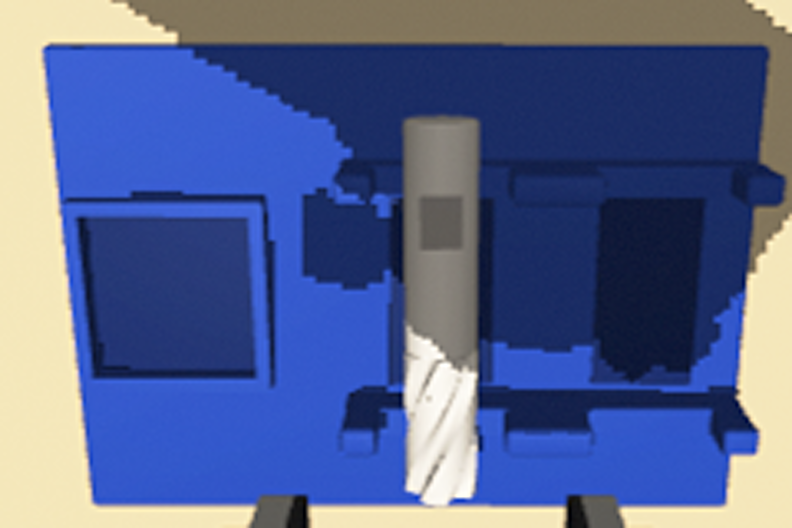

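>>> step_arm(steps=[{"x": -377,"y": -5,"z": 101,"spin": 0},{"x": -377,"y": -5,"z": 101,"spin": 0},{"x": -377,"y": -5,"z": 101,"spin": 0},{"x": -377,"y": -5,"z": 101,"spin": 0},{"x": -377,"y": -5,"z": 101,"spin": 0},{"x": -377,"y": -5,"z": 101,"spin": 0},{"x": -377,"y": -5,"z": 101,"spin": 0},{"x": -377,"y": -5,"z": 101,"spin": 0},{"x": -377,"y": -5,"z": 101,"spin": 0},{"x": -377,"y": -5,"z": 101,"spin": 0},{"x": -377,"y": -5,"z": 101,"spin": 0},{"x": -377,"y": -5,"z": 101,"spin": 0},{"x": -377,"y": -5,"z": 101,"spin": 0},{"x": -377,"y": -5,"z": 101,"spin": 0}], hand=0.5)

```text
time: 15.95
tcp_pos: [0.604, 0.0428, 0.1417]
ee_rot: [-0.505, 0.505, -0.495, 0.495]
contact_force: [-0.1, -0.4, -0.2]
width: 0.0639
```

Run:
```python
from wm import *
from station import sensors,imaging
s=sensors.state();print(s["time"],s["tcp_pos"],s["width"],s["contact_force"])
c=imaging.capture("wrist");im=c["color"];cv2.imwrite("pics/w12.png",im)
hsv=cv2.cvtColor(im,cv2.COLOR_BGR2HSV);H,S,V=[hsv[...,k].astype(int) for k in range(3)]
print("bore");wmeas(c,im.max(-1)<50,(220,120,340,260),.049,40)
print("col");wmeas(c,cv2.morphologyEx((S<50).astype(np.uint8),cv2.MORPH_CLOSE,np.ones((9,9))),(180,80,380,300),.043,200)
```

```text
15.95 [0.60397266 0.04284634 0.14169965] 0.06385210515004375 [-0.10728091 -0.42243933 -0.21545464]
bore
[263, 189, 36, 31, 435] mean [602.6  43.8] mid [602.4  43.9] ang -9.2 len 29.3 rect [602.8  45.1] [25.6 29.4] 82.8
col
[257, 178, 47, 49, 1731] mean [602.7  45.1] mid [602.7  44.9] ang -89.0 len 43.7 rect [602.8  44.6] [42.5 40.4] 64.3
```

View pics/w12.png

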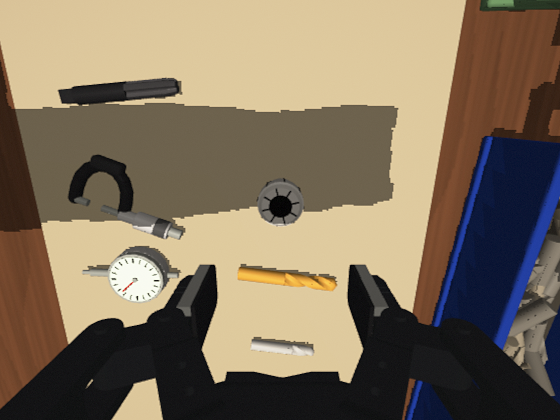

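>>> step_arm(steps=[{"x": -1.8,"y": 40,"z": -1,"spin": 0},{"x": -1.8,"y": 80,"z": -1,"spin": 0},{"x": -1.8,"y": 110,"z": -1,"spin": 0},{"x": -1.8,"y": 128,"z": -1,"spin": 0},{"x": -1.8,"y": 138,"z": -1,"spin": 0},{"x": -1.8,"y": 144,"z": -1,"spin": 0},{"x": -1.8,"y": 147,"z": -1,"spin": 0},{"x": -1.8,"y": 147,"z": -1,"spin": 0},{"x": -1.8,"y": 147,"z": -1,"spin": 0}])

```text
time: 16.9
tcp_pos: [0.604, 0.0458, -0.0042]
ee_rot: [0.506, -0.505, 0.494, -0.495]
contact_force: [0.3, -0.1, -0.6]
width: 0.064
```

Run:
```python
from wm import *
from station import sensors,imaging
s=sensors.state();print(s["time"],s["tcp_pos"],s["width"],s["contact_force"])
c=imaging.capture("wrist");i=imaging.capture("side")["color"];
cv2.imwrite("pics/s13.png",cv2.vconcat([cv2.resize(c["color"][100:400,100:460],(720,330)),cv2.resize(i[160:225,310:395],(720,268),interpolation=cv2.INTER_CUBIC)]))
```

```text
16.9 [ 0.60399549  0.04582716 -0.00424415] 0.06399714483694494 [ 0.25610526 -0.08461364 -0.61300931]
```

View pics/s13.png

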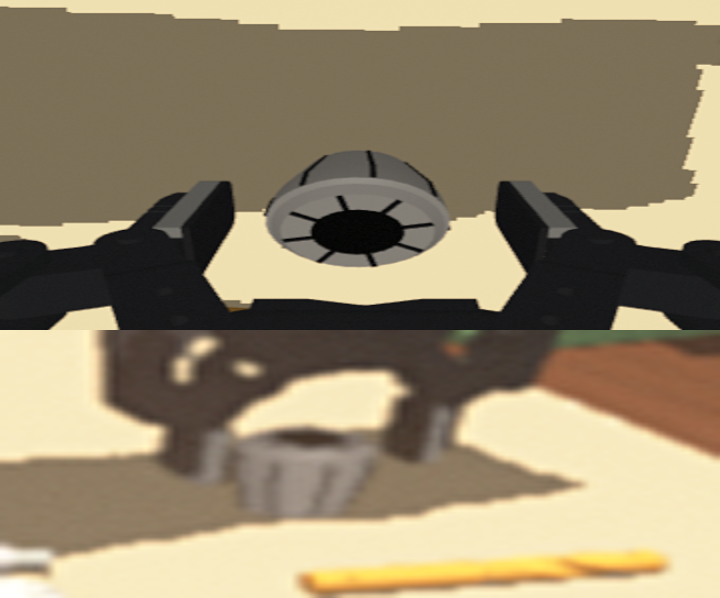

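Run:
```python
from h import *
from station import imaging
i=imaging.capture("side")
for p in ([.569,.035],[.575,.035],[.56,.035]): print([proj(i,[*p,z])[0].round(1).tolist() for z in(.015,.02,.025,.03,.035)])
print(proj(i,[.603,.045,.003]),proj(i,[.603,.045,.049]))
```

```text
[[335.1, 201.7], [335.3, 200.0], [335.5, 198.2], [335.7, 196.4], [335.9, 194.7]]
[[337.3, 201.3], [337.5, 199.6], [337.7, 197.8], [337.9, 196.0], [338.1, 194.2]]
[[331.8, 202.4], [332.0, 200.6], [332.2, 198.9], [332.3, 197.1], [332.5, 195.3]]
[[344.97471014 201.49778536]] [[346.89487234 185.42646911]]
```

>>> step_arm(steps=[{"x": 1,"y": 3,"z": -1,"spin": 0},{"x": 1,"y": 6,"z": -1,"spin": 0},{"x": 1,"y": 6,"z": -1,"spin": 0},{"x": 1,"y": 6,"z": -1,"spin": 0}])

```text
time: 17.45
tcp_pos: [0.6018, 0.0447, -0.0117]
ee_rot: [-0.505, 0.506, -0.494, 0.494]
contact_force: [0.5, 0.8, 0.8]
width: 0.0641
```

>>> step_arm(steps=[{"x": 0,"y": 0,"z": 0,"spin": 0},{"x": 0,"y": 0,"z": 0,"spin": 0},{"x": 0,"y": 0,"z": 0,"spin": 0},{"x": 0,"y": 0,"z": 0,"spin": 0},{"x": 0,"y": 0,"z": 0,"spin": 0},{"x": 0,"y": 0,"z": 0,"spin": 0},{"x": 0,"y": 0,"z": 0,"spin": 0}], hand=-1, squeeze=50)

```text
time: 18.15
tcp_pos: [0.6024, 0.0448, -0.0111]
ee_rot: [0.506, -0.505, 0.494, -0.494]
contact_force: [1.0, 0.1, 1.8]
width: 0.0393
```

Run:
```python
from wm import *
from station import sensors,imaging
s=sensors.state();print(s["time"],s["tcp_pos"],s["width"],s["contact_force"])
c=imaging.capture("wrist");i=imaging.capture("side")["color"];
cv2.imwrite("pics/s14.png",cv2.vconcat([cv2.resize(c["color"][100:400,100:460],(720,330)),cv2.resize(i[160:225,310:395],(720,268),interpolation=cv2.INTER_CUBIC)]))
```

```text
18.15 [ 0.60242728  0.04478186 -0.01111015] 0.03925716282646436 [0.96989772 0.08688094 1.78847355]
```

View pics/s14.png

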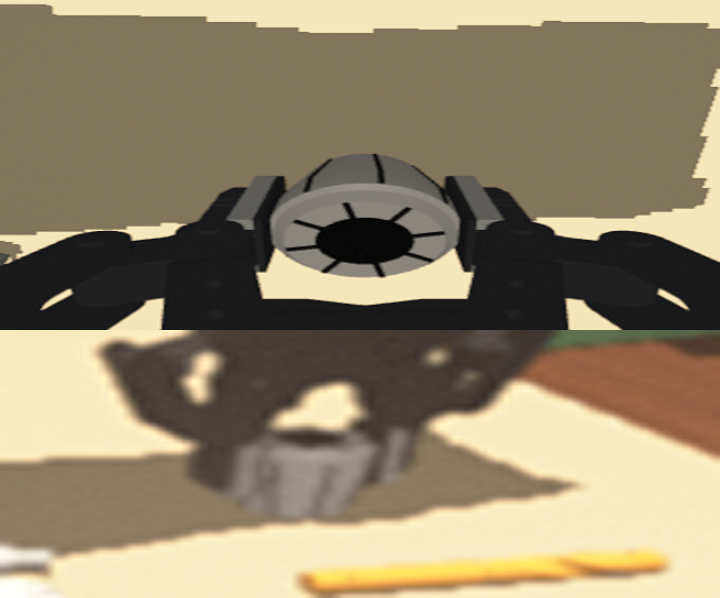

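Run:
```python
from wm import *
from station import sensors
s=sensors.state();print(s["tcp_pos"],go(s,[.434,-.3377,.1],1.4))
```

```text
[ 0.60245744  0.04475415 -0.01107789] (array([ 378.5, -111.2, -177. ]), np.float64(-0.09), np.float64(1.31))
```

>>> step_arm(steps=[{"x": 0,"y": -10,"z": 0,"spin": 0},{"x": 0,"y": -40,"z": 0,"spin": 0},{"x": 0,"y": -80,"z": 0,"spin": 0},{"x": 0,"y": -111,"z": 0,"spin": 0},{"x": 378,"y": -111,"z": -177,"spin": 0},{"x": 378,"y": -111,"z": -177,"spin": 0},{"x": 378,"y": -111,"z": -177,"spin": 0},{"x": 378,"y": -111,"z": -177,"spin": 0},{"x": 378,"y": -111,"z": -177,"spin": 0},{"x": 378,"y": -111,"z": -177,"spin": 0},{"x": 378,"y": -111,"z": -177,"spin": 0},{"x": 378,"y": -111,"z": -177,"spin": 0},{"x": 378,"y": -111,"z": -177,"spin": 0},{"x": 378,"y": -111,"z": -177,"spin": 0},{"x": 378,"y": -111,"z": -177,"spin": 0},{"x": 378,"y": -111,"z": -177,"spin": 0},{"x": 378,"y": -111,"z": -177,"spin": 0}])

```text
time: 19.95
tcp_pos: [0.4342, -0.3358, 0.0995]
ee_rot: [0.506, -0.506, 0.494, -0.493]
contact_force: [0.2, 0.5, -2.1]
width: 0.0395
```

Run:
```python
from wm import *
from station import sensors,imaging
s=sensors.state();print(s["time"],s["tcp_pos"],s["width"],s["contact_force"])
c=imaging.capture("wrist");cv2.imwrite("pics/w15.png",c["color"])
print("expected pocket centre px",proj(c,[.434,-.3377,.009]),proj(c,[.434,-.3377,.017]),proj(c,[s["tcp_pos"][0],s["tcp_pos"][1],.009]))
```

```text
19.95 [ 0.43417564 -0.33578175  0.09951088] 0.03946056801253099 [ 0.22480961  0.4937139  -2.05113316]
expected pocket centre px [[281.44159404 209.77612457]] [[281.42708738 212.62633243]] [[281.699206   207.63464884]]
```

View pics/w15.png

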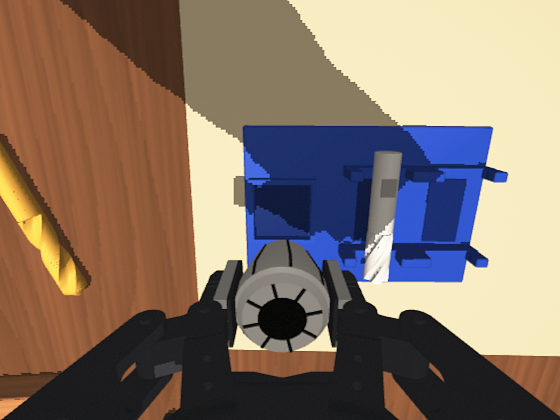

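>>> step_arm(steps=[{"x": 2,"y": 30,"z": 0,"spin": 0},{"x": 2,"y": 60,"z": 0,"spin": 0},{"x": 2,"y": 80,"z": 0,"spin": 0},{"x": 2,"y": 92,"z": 0,"spin": 0},{"x": 2,"y": 96,"z": 0,"spin": 0},{"x": 2,"y": 99,"z": 0,"spin": 0},{"x": 2,"y": 101,"z": 0,"spin": 0},{"x": 2,"y": 102,"z": 0,"spin": 0},{"x": 2,"y": 102,"z": 0,"spin": 0}])

```text
time: 20.9
tcp_pos: [0.4342, -0.3396, -0.0017]
ee_rot: [0.506, -0.506, 0.494, -0.495]
contact_force: [-0.1, -0.3, -1.5]
width: 0.0392
```

>>> step_arm(steps=[{"x": 0,"y": 0.5,"z": 0,"spin": 0},{"x": 0,"y": 1,"z": 0,"spin": 0},{"x": 0,"y": 1,"z": 0,"spin": 0}])

```text
time: 21.2
tcp_pos: [0.4338, -0.3393, -0.0033]
ee_rot: [0.506, -0.506, 0.494, -0.494]
contact_force: [0.4, 0.9, -2.3]
width: 0.0392
```

>>> step_arm(steps=[{"x": -1,"y": 0.5,"z": 0,"spin": 0},{"x": -1,"y": 1,"z": 0,"spin": 0},{"x": -1,"y": 1.5,"z": 0,"spin": 0},{"x": -1,"y": 1.5,"z": 0,"spin": 0}])

```text
time: 21.6
tcp_pos: [0.4337, -0.3381, -0.005]
ee_rot: [-0.506, 0.506, -0.494, 0.494]
contact_force: [-0.6, -0.1, -2.2]
width: 0.0394
```

>>> step_arm(steps=[{"x": 0,"y": 0.5,"z": 0,"spin": 0},{"x": 0,"y": 1,"z": 0,"spin": 0},{"x": 0,"y": 1,"z": 0,"spin": 0},{"x": 0,"y": 1,"z": 0,"spin": 0}])

```text
time: 22.0
tcp_pos: [0.4338, -0.3383, -0.0052]
ee_rot: [-0.506, 0.506, -0.494, 0.494]
contact_force: [-1.8, 1.1, 5.8]
width: 0.0393
```

Run:
```python
from wm import *
from station import sensors,imaging
s=sensors.state();print(s["time"],s["tcp_pos"],s["width"],s["contact_force"])
c=imaging.capture("wrist");i=imaging.capture("side")["color"];
cv2.imwrite("pics/s16.png",cv2.vconcat([cv2.resize(c["color"][100:400,100:460],(720,330)),cv2.resize(i[270:370,320:450],(720,268),interpolation=cv2.INTER_CUBIC)]))
```

```text
22.0 [ 0.43375901 -0.3382508  -0.00517914] 0.03928479643330693 [-1.82007945  1.14871512  5.77479008]
```

View pics/s16.png

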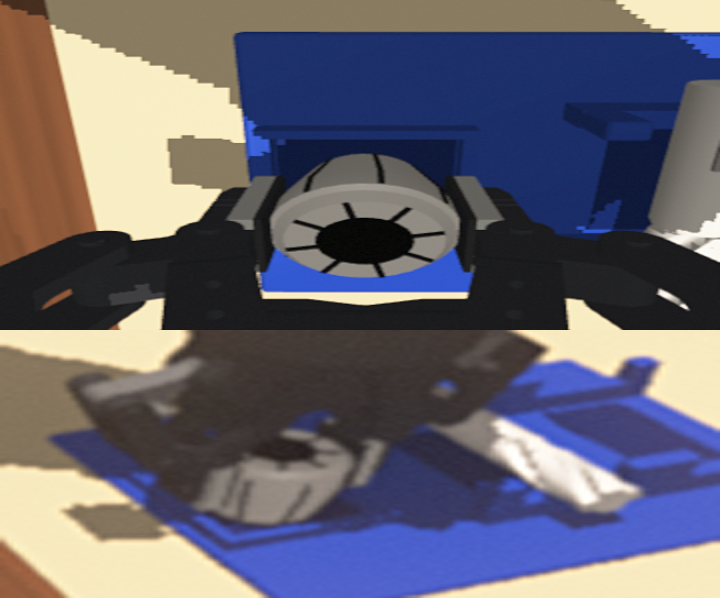

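>>> step_arm(steps=[{"x": 0,"y": 0,"z": 0,"spin": 0},{"x": 0,"y": 0,"z": 0,"spin": 0},{"x": 0,"y": 0,"z": 0,"spin": 0},{"x": 0,"y": 0,"z": 0,"spin": 0},{"x": 0,"y": 0,"z": 0,"spin": 0},{"x": 0,"y": -10,"z": 0,"spin": 0},{"x": 0,"y": -30,"z": 0,"spin": 0},{"x": 0,"y": -70,"z": 0,"spin": 0},{"x": 0,"y": -110,"z": 0,"spin": 0},{"x": 0,"y": -140,"z": 0,"spin": 0},{"x": 0,"y": -140,"z": 0,"spin": 0}], hand=0.3)

```text
time: 23.2
tcp_pos: [0.4368, -0.3406, 0.1404]
ee_rot: [0.506, -0.505, 0.49, -0.498]
contact_force: [0.2, -0.6, 0.2]
width: 0.0557
```

Run:
```python
from wm import *
from station import sensors,imaging
s=sensors.state();print(s["time"],s["tcp_pos"],s["width"],s["contact_force"],s["qpos"])
c=imaging.capture("wrist");i=imaging.capture("side")["color"];
cv2.imwrite("pics/s17.png",cv2.vconcat([cv2.resize(c["color"][100:400,100:460],(720,330)),cv2.resize(i[270:370,320:450],(720,268),interpolation=cv2.INTER_CUBIC)]))
print(go(s,[.611,-.0485,.13],83.1),go(s,[.611,-.0485,.13],-96.9))
```

```text
23.2 [ 0.43679832 -0.34056402  0.14036642] 0.05566013118426712 [ 0.22905406 -0.64122497  0.22056046] [-6.62234438e-01  3.72421608e-01  1.55309794e-02  1.20265814e+00
  9.34247528e-06  8.85735105e-01]
(array([-288.1,    9.9,  180.7]), np.float64(-81.79), np.float64(1.31)) (array([-288.1,    9.9,  180.7]), np.float64(-81.79), np.float64(1.31))
```

View pics/s17.png

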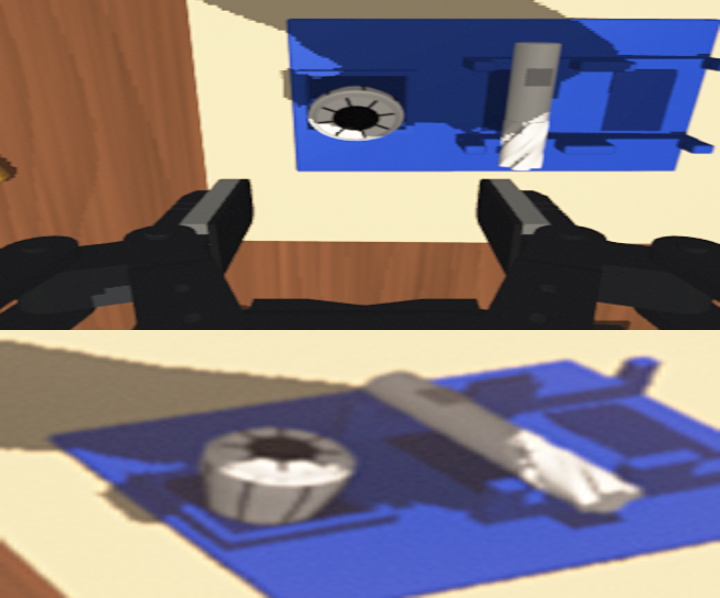

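>>> step_arm(steps=[{"x": -288,"y": 10,"z": 181,"spin": -81.8},{"x": -288,"y": 10,"z": 181,"spin": -81.8},{"x": -288,"y": 10,"z": 181,"spin": -81.8},{"x": -288,"y": 10,"z": 181,"spin": -81.8},{"x": -288,"y": 10,"z": 181,"spin": -81.8},{"x": -288,"y": 10,"z": 181,"spin": -81.8},{"x": -288,"y": 10,"z": 181,"spin": -81.8},{"x": -288,"y": 10,"z": 181,"spin": -81.8},{"x": -288,"y": 10,"z": 181,"spin": -81.8},{"x": -288,"y": 10,"z": 181,"spin": -81.8},{"x": -288,"y": 10,"z": 181,"spin": -81.8},{"x": -288,"y": 10,"z": 181,"spin": -81.8},{"x": -288,"y": 10,"z": 181,"spin": -81.8},{"x": -288,"y": 10,"z": 181,"spin": -81.8}], hand=-0.1)

```text
time: 24.7
tcp_pos: [0.6079, -0.0463, 0.1238]
ee_rot: [0.706, -0.706, 0.043, -0.043]
contact_force: [-0.8, -1.1, 1.0]
width: 0.0383
```

Run:
```python
from wm import *
from station import sensors,imaging
s=sensors.state();print(s["time"],s["tcp_pos"],s["width"],s["contact_force"],s["qpos"][5])
c=imaging.capture("wrist");im=c["color"];cv2.imwrite("pics/w18.png",im);hsv=cv2.cvtColor(im,cv2.COLOR_BGR2HSV);H,S,V=[hsv[...,k].astype(int) for k in range(3)]
wmeas(c,(S>150)&(H>10)&(H<30)&(V>60),(200,80,360,300),.010)
o=ray(c,[[281,138]],.010);
t=cv2.imread("pics/top0.png");h2=cv2.cvtColor(t,cv2.COLOR_BGR2HSV)
cc=imaging.capture("top")
m=(h2[...,1]>170)&(h2[...,0]>14)&(h2[...,0]<30)&(h2[...,2]>120)
wmeas(cc,m,(200,90,560,420),.010)
```

```text
24.7 [ 0.60787283 -0.04634527  0.12382706] 0.038298349879391055 [-0.78649723 -1.07350116  0.97774049] 0.04526094762333217
[273, 147, 15, 111, 1545] mean [607.6 -48.5] mid [612. -49.] ang -6.6 len 106.1 rect [612.  -49.3] [ 13.  106.1] 83.2
[300, 124, 6, 36, 86] mean [609.  -47.8] mid [611.5 -48.1] ang -6.4 len 96.6 rect [611.5 -47.9] [ 7.5 96.6] 83.2
[403, 277, 59, 30, 545] mean [ 219.  -354.2] mid [ 219.2 -354.9] ang -68.9 len 152.9 rect [ 219.6 -354.7] [ 22.9 153. ] 20.6
```

View pics/w18.png

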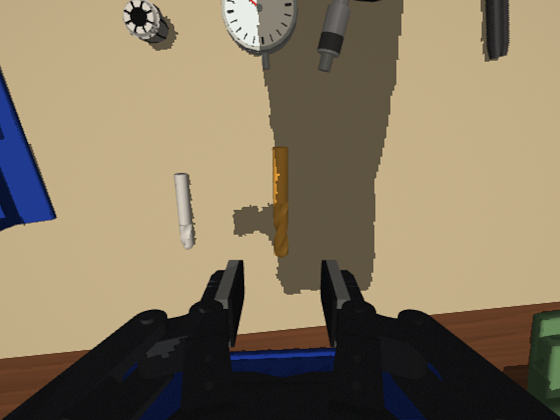

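Run:
```python
from wm import *
from station import sensors
s=sensors.state();print(s["tcp_pos"],go(s,[.6115,-.0489,-.020],83.2))
```

```text
[ 0.60807    -0.04631844  0.12408329] (array([  3.7, 144.1,  -2.1]), np.float64(-0.13), np.float64(83.07))
```

>>> step_arm(steps=[{"x": 3.7,"y": 40,"z": -2,"spin": 0},{"x": 3.7,"y": 80,"z": -2,"spin": 0},{"x": 3.7,"y": 110,"z": -2,"spin": 0},{"x": 3.7,"y": 122,"z": -2,"spin": 0},{"x": 3.7,"y": 130,"z": -2,"spin": 0},{"x": 3.7,"y": 135,"z": -2,"spin": 0},{"x": 3.7,"y": 138,"z": -2,"spin": 0},{"x": 3.7,"y": 138,"z": -2,"spin": 0},{"x": 3.7,"y": 138,"z": -2,"spin": 0}])

```text
time: 25.7
tcp_pos: [0.6125, -0.0486, -0.0127]
ee_rot: [-0.706, 0.706, -0.042, 0.043]
contact_force: [-0.2, 0.6, 0.7]
width: 0.0383
```

Run:
```python
from wm import *
from station import sensors,imaging
s=sensors.state();print(s["time"],s["tcp_pos"],s["width"],s["contact_force"])
c=imaging.capture("wrist");im=c["color"];i=imaging.capture("side")["color"];
cv2.imwrite("pics/s19.png",cv2.vconcat([cv2.resize(im[100:400,100:460],(720,330)),cv2.resize(i[190:235,330:405],(720,268),interpolation=cv2.INTER_CUBIC)]))
hsv=cv2.cvtColor(im,cv2.COLOR_BGR2HSV);H,S,V=[hsv[...,k].astype(int) for k in range(3)]
wmeas(c,(S>150)&(H>10)&(H<30)&(V>60),(230,80,340,400),.010)
```

```text
25.7 [ 0.61245995 -0.0486337  -0.01274214] 0.03833824936028635 [-0.21448193  0.57637484  0.65060143]
[267, 166, 29, 191, 4878] mean [605.4 -48.2] mid [611.7 -49. ] ang -6.5 len 107.5 rect [611.7 -49.1] [ 13.5 107.5] 83.4
```

View pics/s19.png

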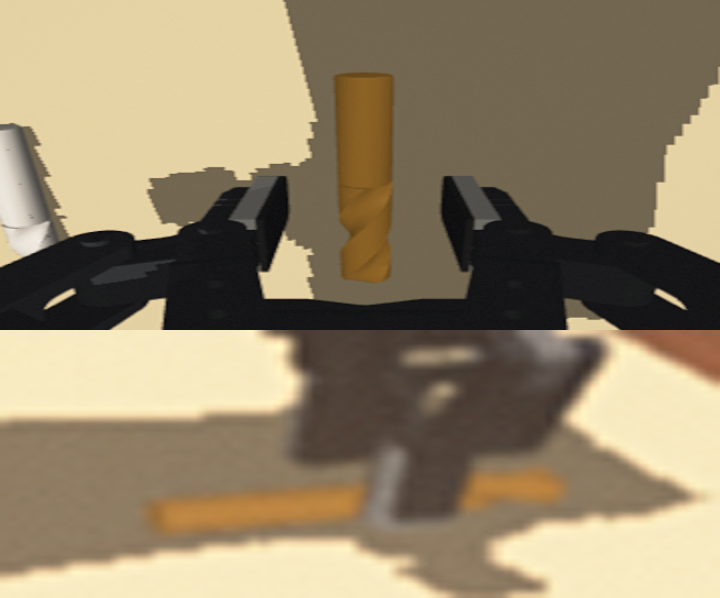

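>>> step_arm(steps=[{"x": -0.8,"y": 3,"z": -0.4,"spin": 0},{"x": -0.8,"y": 6,"z": -0.4,"spin": 0},{"x": -0.8,"y": 8.5,"z": -0.4,"spin": 0},{"x": -0.8,"y": 8.5,"z": -0.4,"spin": 0},{"x": -0.8,"y": 8.5,"z": -0.4,"spin": 0}])

```text
time: 26.3
tcp_pos: [0.6105, -0.0489, -0.0227]
ee_rot: [-0.706, 0.706, -0.043, 0.042]
contact_force: [1.4, 0.0, 0.2]
width: 0.0386
```

>>> step_arm(steps=[{"x": 0,"y": 0,"z": 0,"spin": 0},{"x": 0,"y": 0,"z": 0,"spin": 0},{"x": 0,"y": 0,"z": 0,"spin": 0},{"x": 0,"y": 0,"z": 0,"spin": 0},{"x": 0,"y": 0,"z": 0,"spin": 0},{"x": 0,"y": 0,"z": 0,"spin": 0},{"x": 0,"y": 0,"z": 0,"spin": 0}], hand=-1, squeeze=50)

```text
time: 27.0
tcp_pos: [0.611, -0.0489, -0.0221]
ee_rot: [0.706, -0.706, 0.042, -0.043]
contact_force: [0.2, -0.1, 2.9]
width: 0.0118
```

Run:
```python
from wm import *
from station import sensors,imaging
s=sensors.state();print(s["time"],s["tcp_pos"],s["width"],s["contact_force"])
c=imaging.capture("wrist");im=c["color"];i=imaging.capture("side")["color"];
cv2.imwrite("pics/s20.png",cv2.vconcat([cv2.resize(im[100:400,100:460],(720,330)),cv2.resize(i[190:235,330:405],(720,268),interpolation=cv2.INTER_CUBIC)]))
```

```text
27.0 [ 0.61100361 -0.04888274 -0.02211127] 0.011830385523678252 [ 0.19518911 -0.1411404   2.87219013]
```

View pics/s20.png

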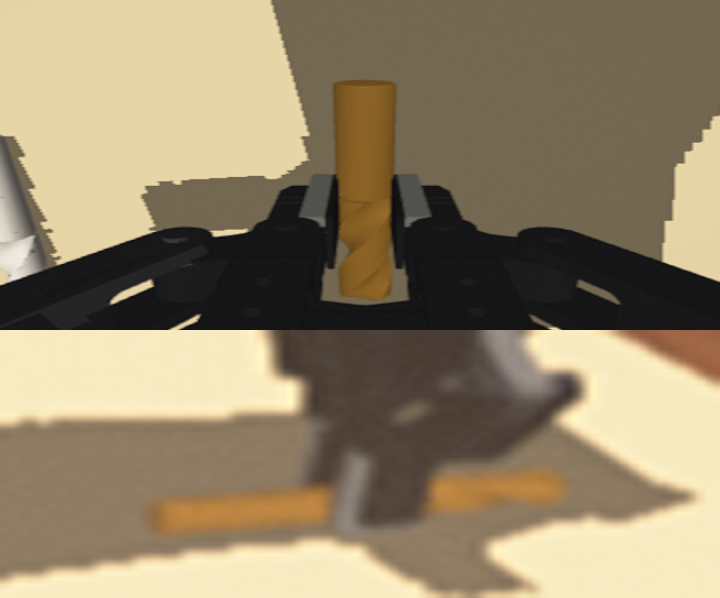

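Run:
```python
from wm import *
from station import sensors
s=sensors.state();print(s["tcp_pos"],go(s,[.52,.385,.13],12.8))
```

```text
[ 0.61100114 -0.04888535 -0.02208273] (array([-142.3, -152.2,  419.8]), np.float64(70.31), np.float64(83.11))
```

>>> step_arm(steps=[{"x": 0,"y": -5,"z": 0,"spin": 0},{"x": 0,"y": -20,"z": 0,"spin": 0},{"x": 0,"y": -60,"z": 0,"spin": 0},{"x": 0,"y": -110,"z": 0,"spin": 0},{"x": 0,"y": -152,"z": 0,"spin": 0},{"x": 0,"y": -152,"z": 0,"spin": 0}])

```text
time: 27.7
tcp_pos: [0.6152, -0.0493, 0.1373]
ee_rot: [-0.706, 0.706, -0.038, 0.047]
contact_force: [0.9, -0.2, -0.2]
width: 0.0125
```

>>> step_arm(steps=[{"x": -142,"y": 0,"z": 420,"spin": 70.3},{"x": -142,"y": 0,"z": 420,"spin": 70.3},{"x": -142,"y": 0,"z": 420,"spin": 70.3},{"x": -142,"y": 0,"z": 420,"spin": 70.3},{"x": -142,"y": 0,"z": 420,"spin": 70.3},{"x": -142,"y": 0,"z": 420,"spin": 70.3},{"x": -142,"y": 0,"z": 420,"spin": 70.3},{"x": -142,"y": 0,"z": 420,"spin": 70.3},{"x": -142,"y": 0,"z": 420,"spin": 70.3},{"x": -142,"y": 0,"z": 420,"spin": 70.3},{"x": -142,"y": 0,"z": 420,"spin": 70.3},{"x": -142,"y": 0,"z": 420,"spin": 70.3},{"x": -142,"y": 0,"z": 420,"spin": 70.3},{"x": -142,"y": 0,"z": 420,"spin": 70.3}])

```text
time: 29.1
tcp_pos: [0.5208, 0.3833, 0.1296]
ee_rot: [-0.552, 0.552, -0.442, 0.442]
contact_force: [0.2, 0.5, -1.5]
width: 0.0123
```

Run:
```python
from wm import *
from station import sensors,imaging
s=sensors.state();print(s["time"],s["tcp_pos"],s["width"],s["contact_force"],s["qpos"][5])
c=imaging.capture("wrist");im=c["color"];cv2.imwrite("pics/w21.png",im)
```

```text
29.1 [0.52078542 0.38332631 0.12960229] 0.012327721475385514 [ 0.20399763  0.48421574 -1.49034364] 1.984206952562492
```

View pics/w21.png

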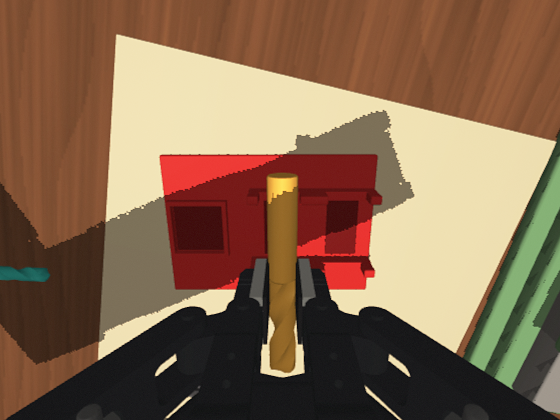

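Run:
```python
from wm import *
from station import imaging
c=imaging.capture("wrist")
im=c["color"];hsv=cv2.cvtColor(im,cv2.COLOR_BGR2HSV);H,S,V=[hsv[...,k].astype(int) for k in range(3)]
m=(((H<7)|(H>173))&(S>170)&(V>60)).astype(np.uint8)
def fit(P):
    vx,vy,x0,y0=cv2.fitLine(np.array(P,np.float32),cv2.DIST_HUBER,0,.01,.01).ravel();return np.array([x0,y0]),np.array([vx,vy])
def col(u,a,b,f): 
    r=np.nonzero(m[a:b,u])[0]; return (u,r[0 if f else -1]+a+(-.5 if f else .5))
def row(v,a,b,f):
    r=np.nonzero(m[v,a:b])[0]; return (r[0 if f else -1]+a+(-.5 if f else .5),v)
E={'top':[col(u,130,190,1) for u in list(range(168,255))+list(range(310,370))],
'left':[row(v,145,220,1) for v in range(162,283)],
'bot':[col(u,235,310,0) for u in range(182,222)],
'right':[row(v,330,395,0) for v in list(range(160,186))+list(range(215,250))]}
L={k:fit(ray(c,v,.009)[:,:2]*1000) for k,v in E.items()}
for k,(p,d) in L.items(): print(k,p.round(1),round(np.degrees(np.arctan2(d[1],d[0]))%180,2))
def X(a,b):
    (p,d),(q,e)=L[a],L[b];t=np.linalg.solve(np.c_[d,-e],q-p);return p+t[0]*d
C=[X('top','left'),X('top','right'),X('bot','right'),X('bot','left')]
print(np.round(C,1),np.mean(C,0).round(1));print([round(float(np.linalg.norm(C[i]-C[i-1])),1) for i in range(4)])
K,T=cam(c);print("cam",-T[:3,:3].T@T[:3,3])
```

```text
top [477.  415.7] 12.6
left [418.1 334.8] 102.68
bot [459.8 270.4] 12.59
right [606.7 393.2] 102.63
[[403.6 399.3]
 [595.7 442.2]
 [625.9 307.5]
 [433.9 264.6]] [514.8 353.4]
[138.0, 196.9, 138.0, 196.7]
cam [0.50383936 0.45983139 0.29709549]
```

Run:
```python
from wm import *
from station import sensors
s=sensors.state();print(s["tcp_pos"],go(s,[.5833,.3675,.008],12.6))
```

```text
[0.52080316 0.38373094 0.12981942] (array([ 29.6, 121.8,  57.4]), np.float64(0.09), np.float64(12.69))
```

>>> step_arm(steps=[{"x": 20,"y": 0,"z": 40,"spin": 0},{"x": 29.5,"y": 5,"z": 57.5,"spin": 0},{"x": 29.5,"y": 40,"z": 57.5,"spin": 0},{"x": 29.5,"y": 75,"z": 57.5,"spin": 0},{"x": 29.5,"y": 100,"z": 57.5,"spin": 0},{"x": 29.5,"y": 112,"z": 57.5,"spin": 0},{"x": 29.5,"y": 118,"z": 57.5,"spin": 0},{"x": 29.5,"y": 121,"z": 57.5,"spin": 0},{"x": 29.5,"y": 121,"z": 57.5,"spin": 0},{"x": 29.5,"y": 121,"z": 57.5,"spin": 0}])

```text
time: 30.2
tcp_pos: [0.5838, 0.3698, 0.0104]
ee_rot: [0.554, -0.552, 0.441, -0.441]
contact_force: [0.1, 0.5, -1.1]
width: 0.0123
```

Run:
```python
from wm import *
from station import sensors,imaging
s=sensors.state();print(s["time"],s["tcp_pos"],s["width"],s["contact_force"],go(s,[.5833,.3675,.008],12.6))
c=imaging.capture("wrist");im=c["color"];i=imaging.capture("side")["color"];
cv2.imwrite("pics/s22.png",cv2.vconcat([cv2.resize(im[100:400,100:460],(720,330)),cv2.resize(i[125:180,220:330],(720,268),interpolation=cv2.INTER_CUBIC)]))
```

```text
30.2 [0.58379353 0.36982546 0.01039943] 0.012317078224223331 [ 0.1397668   0.48547728 -1.08928788] (array([ 2.2,  2.4, -1. ]), np.float64(0.21), np.float64(12.81))
```

View pics/s22.png

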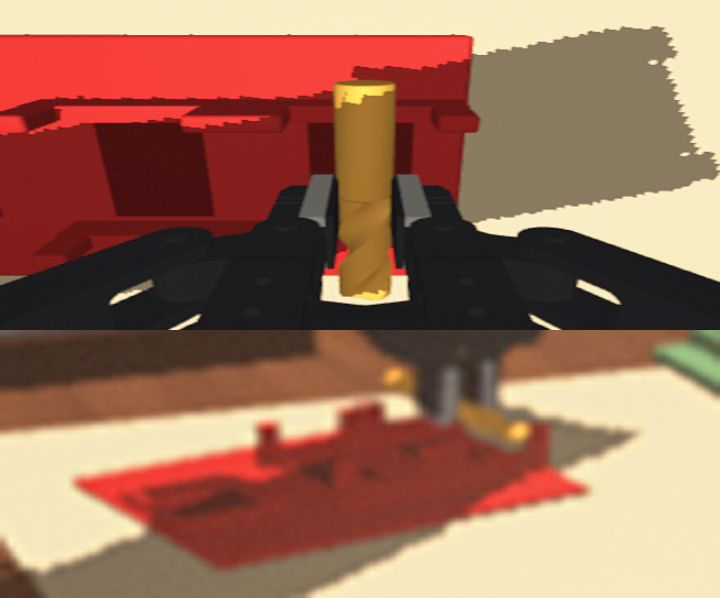

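>>> step_arm(steps=[{"x": 2,"y": 2,"z": -0.7,"spin": 0.2},{"x": 2,"y": 4,"z": -0.7,"spin": 0.2},{"x": 2,"y": 6,"z": -0.7,"spin": 0.2},{"x": 2,"y": 8,"z": -0.7,"spin": 0.2},{"x": 2,"y": 9.5,"z": -0.7,"spin": 0.2},{"x": 2,"y": 10.5,"z": -0.7,"spin": 0.2},{"x": 2,"y": 10.5,"z": -0.7,"spin": 0.2},{"x": 2,"y": 10.5,"z": -0.7,"spin": 0.2}])

```text
time: 31.1
tcp_pos: [0.5826, 0.3671, -0.0019]
ee_rot: [0.552, -0.552, 0.442, -0.442]
contact_force: [-0.6, -0.4, -1.8]
width: 0.0122
```

>>> step_arm(steps=[{"x": 0,"y": 0.5,"z": 0,"spin": 0},{"x": 0,"y": 1,"z": 0,"spin": 0},{"x": 0,"y": 1,"z": 0,"spin": 0}])

```text
time: 31.4
tcp_pos: [0.5827, 0.3671, -0.0021]
ee_rot: [0.552, -0.552, 0.442, -0.442]
contact_force: [-1.8, -1.3, 3.9]
width: 0.0123
```

>>> step_arm(steps=[{"x": 0,"y": 0,"z": 0,"spin": 0},{"x": 0,"y": 0,"z": 0,"spin": 0},{"x": 0,"y": 0,"z": 0,"spin": 0},{"x": 0,"y": 0,"z": 0,"spin": 0},{"x": 0,"y": 0,"z": 0,"spin": 0},{"x": 0,"y": -10,"z": 0,"spin": 0},{"x": 0,"y": -30,"z": 0,"spin": 0},{"x": 0,"y": -70,"z": 0,"spin": 0},{"x": 0,"y": -110,"z": 0,"spin": 0},{"x": 0,"y": -140,"z": 0,"spin": 0},{"x": 0,"y": -140,"z": 0,"spin": 0}], hand=-0.1)

```text
time: 32.5
tcp_pos: [0.5858, 0.369, 0.145]
ee_rot: [0.556, -0.548, 0.441, -0.444]
contact_force: [1.2, -0.2, -0.2]
width: 0.0387
```

Run:
```python
from wm import *
from station import sensors,imaging
s=sensors.state();print(s["time"],s["tcp_pos"],s["width"],s["contact_force"],s["qpos"])
c=imaging.capture("wrist");im=c["color"];i=imaging.capture("side")["color"];
cv2.imwrite("pics/s23.png",cv2.vconcat([cv2.resize(im[70:370,100:460],(720,330)),cv2.resize(i[125:180,220:330],(720,268),interpolation=cv2.INTER_CUBIC)]))
print(go(s,[.458,.136,.13],96.2))
```

```text
32.5 [0.58577428 0.36901755 0.14497117] 0.0386516570063533 [ 1.18878483 -0.15578502 -0.23307772] [ 5.62173477e-01  6.52677078e-01  4.85938143e-01  1.39144804e+00
 -2.41391692e-05  1.91297880e+00]
(array([ 199.6,   12. , -175.7]), np.float64(-83.6), np.float64(12.6))
```

View pics/s23.png

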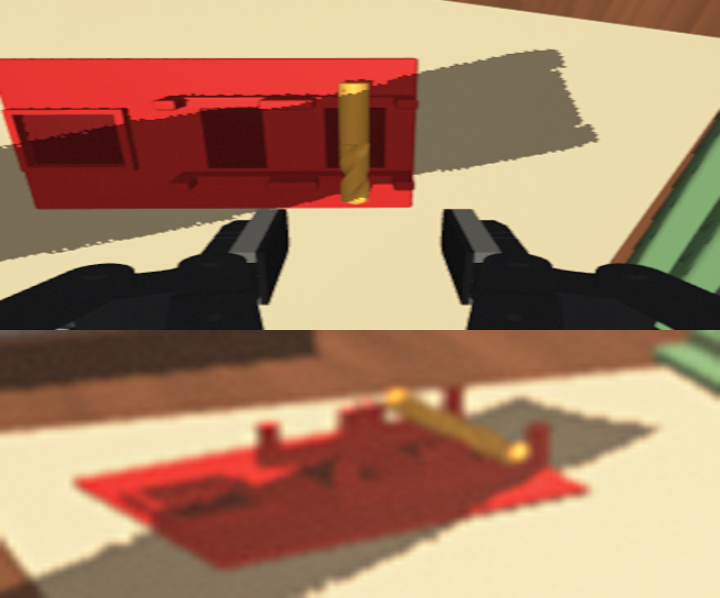

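>>> step_arm(steps=[{"x": 200,"y": 10,"z": -176,"spin": -83.6},{"x": 200,"y": 10,"z": -176,"spin": -83.6},{"x": 200,"y": 10,"z": -176,"spin": -83.6},{"x": 200,"y": 10,"z": -176,"spin": -83.6},{"x": 200,"y": 10,"z": -176,"spin": -83.6},{"x": 200,"y": 10,"z": -176,"spin": -83.6},{"x": 200,"y": 10,"z": -176,"spin": -83.6},{"x": 200,"y": 10,"z": -176,"spin": -83.6},{"x": 200,"y": 10,"z": -176,"spin": -83.6},{"x": 200,"y": 10,"z": -176,"spin": -83.6},{"x": 200,"y": 10,"z": -176,"spin": -83.6},{"x": 200,"y": 10,"z": -176,"spin": -83.6},{"x": 200,"y": 10,"z": -176,"spin": -83.6},{"x": 200,"y": 10,"z": -176,"spin": -83.6}])

```text
time: 34.0
tcp_pos: [0.4542, 0.1334, 0.1268]
ee_rot: [-0.706, 0.706, 0.038, -0.038]
contact_force: [0.4, 0.6, 0.2]
width: 0.0387
```

Run:
```python
from wm import *
from station import sensors,imaging
s=sensors.state();print(s["time"],s["tcp_pos"],s["width"],s["contact_force"],s["qpos"][5])
c=imaging.capture("wrist");im=c["color"];cv2.imwrite("pics/w24.png",im)
wmeas(c,(im.max(-1)<75),(220,60,340,300),.011)
print(go(s,[.458,.136,-.0125],96))
```

```text
34.0 [0.45421339 0.13337089 0.12684012] 0.03865975245453357 [0.4228775  0.62251934 0.16096558] 0.1781401041626393
[276, 149, 17, 108, 1693] mean [457.5 134.7] mid [459.3 134.9] ang 5.8 len 104.0 rect [459.3 135.2] [104.   15.1] 5.7
(array([  4.1, 139.3,   2.2]), np.float64(0.16), np.float64(96.16))
```

View pics/w24.png

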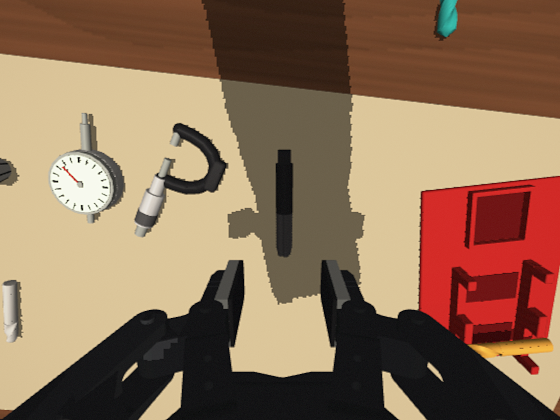

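>>> step_arm(steps=[{"x": 4.5,"y": 40,"z": 1.2,"spin": 0},{"x": 4.5,"y": 80,"z": 1.2,"spin": 0},{"x": 4.5,"y": 110,"z": 1.2,"spin": 0},{"x": 4.5,"y": 124,"z": 1.2,"spin": 0},{"x": 4.5,"y": 132,"z": 1.2,"spin": 0},{"x": 4.5,"y": 136,"z": 1.2,"spin": 0},{"x": 4.5,"y": 139,"z": 1.2,"spin": 0},{"x": 4.5,"y": 139,"z": 1.2,"spin": 0},{"x": 4.5,"y": 139,"z": 1.2,"spin": 0}])

```text
time: 34.95
tcp_pos: [0.4595, 0.1353, -0.0111]
ee_rot: [0.706, -0.706, -0.039, 0.038]
contact_force: [-0.5, -0.7, 0.6]
width: 0.0386
```

Run:
```python
from wm import *
from station import sensors,imaging
s=sensors.state();print(s["time"],s["tcp_pos"],s["width"],s["contact_force"])
c=imaging.capture("wrist");im=c["color"];cv2.imwrite("pics/w25.png",im)
print(ray(c,[[283,0]],.01))
g=im.max(-1);wmeas(c,(g<75),(240,80,335,400),.011)
```

```text
34.95 [ 0.45954897  0.13532063 -0.01108329] 0.03864223238941648 [-0.51758718 -0.72446213  0.58043113]
[[0.33951536 0.12221649 0.01      ]]
[267, 170, 33, 188, 5312] mean [455.1 134.5] mid [460.3 135.1] ang 6.0 len 106.8 rect [460.3 135.1] [106.8  15.4] 6.0
```

View pics/w25.png

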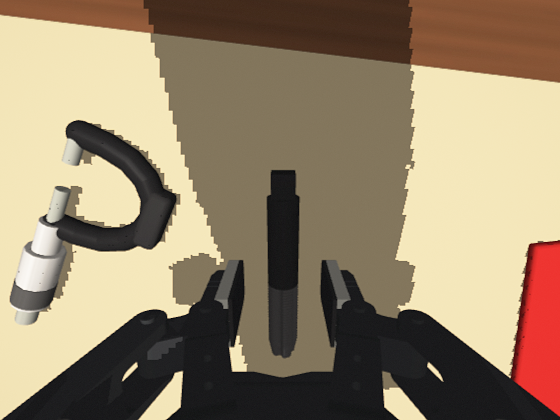

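>>> step_arm(steps=[{"x": -0.7,"y": 3,"z": 0,"spin": 0},{"x": -0.7,"y": 6,"z": 0,"spin": 0},{"x": -0.7,"y": 9,"z": 0,"spin": 0},{"x": -0.7,"y": 10.5,"z": 0,"spin": 0},{"x": -0.7,"y": 10.5,"z": 0,"spin": 0},{"x": -0.7,"y": 10.5,"z": 0,"spin": 0}])

```text
time: 35.6
tcp_pos: [0.458, 0.135, -0.0225]
ee_rot: [-0.706, 0.706, 0.038, -0.038]
contact_force: [0.3, -0.1, 0.4]
width: 0.0384
```

>>> step_arm(steps=[{"x": 0,"y": 0,"z": 0,"spin": 0},{"x": 0,"y": 0,"z": 0,"spin": 0},{"x": 0,"y": 0,"z": 0,"spin": 0},{"x": 0,"y": 0,"z": 0,"spin": 0},{"x": 0,"y": 0,"z": 0,"spin": 0},{"x": 0,"y": 0,"z": 0,"spin": 0},{"x": 0,"y": 0,"z": 0,"spin": 0}], hand=-1, squeeze=50)

```text
time: 36.3
tcp_pos: [0.4583, 0.1351, -0.0221]
ee_rot: [0.706, -0.706, -0.038, 0.038]
contact_force: [-0.4, 0.3, 3.7]
width: 0.0141
```

Run:
```python
from wm import *
from station import sensors,imaging
s=sensors.state();print(s["time"],s["tcp_pos"],s["width"],s["contact_force"])
c=imaging.capture("wrist");im=c["color"];i=imaging.capture("side")["color"];
cv2.imwrite("pics/s26.png",cv2.vconcat([cv2.resize(im[100:400,100:460],(720,330)),cv2.resize(i[165:215,240:315],(720,268),interpolation=cv2.INTER_CUBIC)]))
print(go(s,[.53,.385,.13],12.6))
```

```text
36.3 [ 0.45827696  0.13513212 -0.02214038] 0.014138917302498622 [-0.42358442  0.29289659  3.67211635]
(array([  98.4, -152.1,  240.7]), np.float64(83.61), np.float64(96.21))
```

View pics/s26.png

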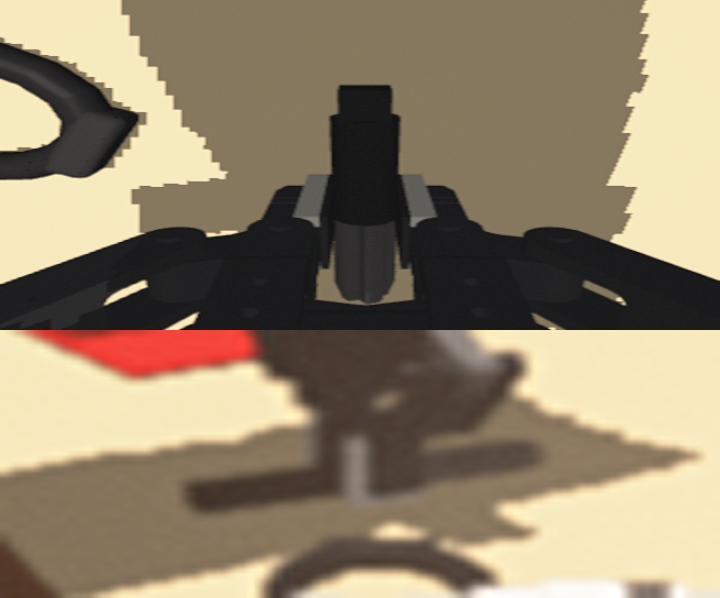

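>>> step_arm(steps=[{"x": 0,"y": -5,"z": 0,"spin": 0},{"x": 0,"y": -20,"z": 0,"spin": 0},{"x": 0,"y": -60,"z": 0,"spin": 0},{"x": 0,"y": -100,"z": 0,"spin": 0},{"x": 0,"y": -125,"z": 0,"spin": 0},{"x": 90,"y": -125,"z": 211,"spin": 83.6},{"x": 90,"y": -125,"z": 211,"spin": 83.6},{"x": 90,"y": -125,"z": 211,"spin": 83.6},{"x": 90,"y": -125,"z": 211,"spin": 83.6},{"x": 90,"y": -125,"z": 211,"spin": 83.6},{"x": 90,"y": -125,"z": 211,"spin": 83.6},{"x": 90,"y": -125,"z": 211,"spin": 83.6},{"x": 90,"y": -125,"z": 211,"spin": 83.6},{"x": 90,"y": -125,"z": 211,"spin": 83.6},{"x": 90,"y": -125,"z": 211,"spin": 83.6},{"x": 90,"y": -125,"z": 211,"spin": 83.6},{"x": 90,"y": -125,"z": 211,"spin": 83.6},{"x": 90,"y": -125,"z": 211,"spin": 83.6},{"x": 90,"y": -125,"z": 211,"spin": 83.6},{"x": 90,"y": -125,"z": 211,"spin": 83.6}])

```text
time: 38.4
tcp_pos: [0.5247, 0.3545, 0.1026]
ee_rot: [-0.552, 0.552, -0.442, 0.442]
contact_force: [-0.4, 0.4, -1.5]
width: 0.0142
```

Run:
```python
from wm import *
from station import sensors,imaging
s=sensors.state();print(s["time"],s["tcp_pos"],s["width"],s["contact_force"],s["qpos"][5])
c=imaging.capture("wrist");cv2.imwrite("pics/w27.png",c["color"])
print(go(s,[.5248,.3544,.009],12.6))
```

```text
38.4 [0.52470938 0.35447868 0.10258605] 0.014201060868162562 [-0.39002272  0.42197105 -1.54787014] 1.9443381604305363
(array([ 0.1, 93.6,  0.1]), np.float64(0.04), np.float64(12.64))
```

View pics/w27.png

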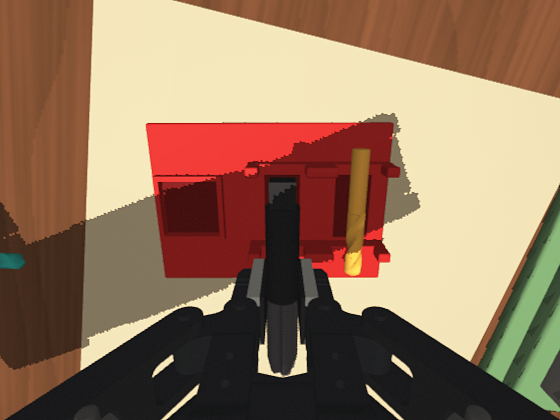

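>>> step_arm(steps=[{"x": 0,"y": 30,"z": 0,"spin": 0},{"x": 0,"y": 60,"z": 0,"spin": 0},{"x": 0,"y": 80,"z": 0,"spin": 0},{"x": 0,"y": 90,"z": 0,"spin": 0},{"x": 0,"y": 96,"z": 0,"spin": 0},{"x": 0,"y": 99,"z": 0,"spin": 0},{"x": 0,"y": 101,"z": 0,"spin": 0},{"x": 0,"y": 102,"z": 0,"spin": 0},{"x": 0,"y": 102,"z": 0,"spin": 0}])

```text
time: 39.35
tcp_pos: [0.5252, 0.3548, 0.0013]
ee_rot: [0.552, -0.551, 0.442, -0.442]
contact_force: [-1.4, 0.7, -0.4]
width: 0.0146
```

>>> step_arm(steps=[{"x": 0,"y": 0.5,"z": 0,"spin": 0},{"x": 0,"y": 1,"z": 0,"spin": 0},{"x": 0,"y": 1.5,"z": 0,"spin": 0},{"x": 0,"y": 1.5,"z": 0,"spin": 0}])

```text
time: 39.75
tcp_pos: [0.5247, 0.3545, -0.0009]
ee_rot: [-0.552, 0.552, -0.442, 0.442]
contact_force: [0.0, -0.1, -1.5]
width: 0.0139
```

>>> step_arm(steps=[{"x": 0,"y": 0.5,"z": 0,"spin": 0},{"x": 0,"y": 1,"z": 0,"spin": 0},{"x": 0,"y": 1,"z": 0,"spin": 0},{"x": 0,"y": 1,"z": 0,"spin": 0}])

```text
time: 40.15
tcp_pos: [0.5247, 0.3545, -0.0019]
ee_rot: [-0.552, 0.552, -0.442, 0.442]
contact_force: [-0.0, 0.5, -0.8]
width: 0.0144
```

>>> step_arm(steps=[{"x": 0,"y": 0.5,"z": 0,"spin": 0},{"x": 0,"y": 0.8,"z": 0,"spin": 0},{"x": 0,"y": 0.8,"z": 0,"spin": 0},{"x": 0,"y": 0.8,"z": 0,"spin": 0}])

```text
time: 40.55
tcp_pos: [0.5248, 0.3546, -0.0021]
ee_rot: [0.552, -0.552, 0.442, -0.442]
contact_force: [-1.9, -1.0, 5.1]
width: 0.0146
```

>>> step_arm(steps=[{"x": 0,"y": 0,"z": 0,"spin": 0},{"x": 0,"y": 0,"z": 0,"spin": 0},{"x": 0,"y": 0,"z": 0,"spin": 0},{"x": 0,"y": 0,"z": 0,"spin": 0},{"x": 0,"y": 0,"z": 0,"spin": 0},{"x": 0,"y": -10,"z": 0,"spin": 0},{"x": 0,"y": -30,"z": 0,"spin": 0},{"x": 0,"y": -70,"z": 0,"spin": 0},{"x": 0,"y": -110,"z": 0,"spin": 0},{"x": 0,"y": -140,"z": 0,"spin": 0},{"x": 0,"y": -140,"z": 0,"spin": 0}], hand=-0.2)

```text
time: 41.65
tcp_pos: [0.528, 0.3567, 0.1445]
ee_rot: [0.556, -0.548, 0.441, -0.443]
contact_force: [0.9, -0.1, 1.1]
width: 0.0338
```

Run:
```python
from wm import *
from station import sensors,imaging
s=sensors.state();print(s["time"],s["tcp_pos"],s["width"],s["contact_force"],s["qpos"])
c=imaging.capture("wrist");im=c["color"];i=imaging.capture("side")["color"];
cv2.imwrite("pics/s28.png",cv2.vconcat([cv2.resize(im[70:370,100:460],(720,330)),cv2.resize(i[125:180,220:330],(720,268),interpolation=cv2.INTER_CUBIC)]))
print(go(s,[.455,-.130,.13],1))
```

```text
41.65 [0.52795071 0.35666049 0.14452919] 0.03375701569462476 [ 0.86300362 -0.1039121   1.10517089] [ 5.94159663e-01  5.33804910e-01  2.80681015e-01  1.30558832e+00
 -5.39019810e-05  1.94491186e+00]
(array([ 459.1,   10.5, -177.6]), np.float64(11.61), np.float64(12.61))
```

View pics/s28.png

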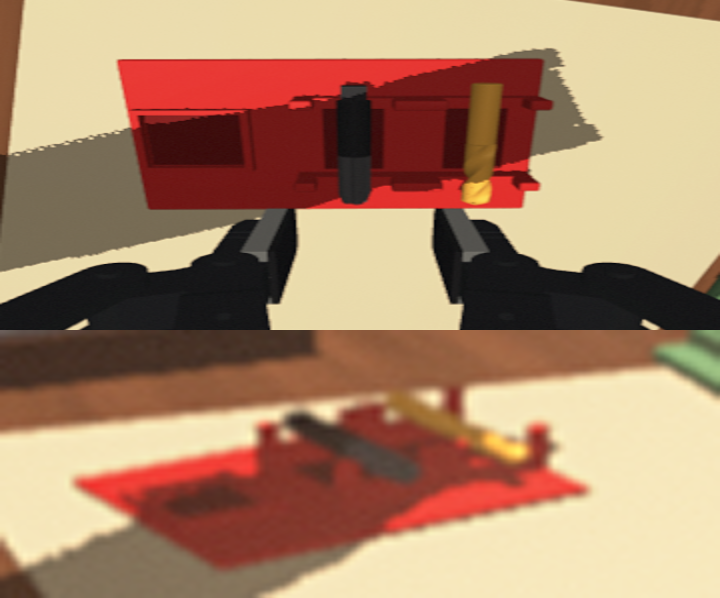

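>>> step_arm(steps=[{"x": 459,"y": 5,"z": -178,"spin": 0},{"x": 459,"y": 5,"z": -178,"spin": 0},{"x": 459,"y": 5,"z": -178,"spin": 0},{"x": 459,"y": 5,"z": -178,"spin": 0},{"x": 459,"y": 5,"z": -178,"spin": 0},{"x": 459,"y": 5,"z": -178,"spin": 0},{"x": 459,"y": 5,"z": -178,"spin": 0},{"x": 459,"y": 5,"z": -178,"spin": 0},{"x": 459,"y": 5,"z": -178,"spin": 0},{"x": 459,"y": 5,"z": -178,"spin": 0},{"x": 459,"y": 5,"z": -178,"spin": 0},{"x": 459,"y": 5,"z": -178,"spin": 0},{"x": 459,"y": 5,"z": -178,"spin": 0},{"x": 459,"y": 5,"z": -178,"spin": 0},{"x": 459,"y": 5,"z": -178,"spin": 0},{"x": 459,"y": 5,"z": -178,"spin": 0}], hand=0)

```text
time: 43.35
tcp_pos: [0.4514, -0.1313, 0.1323]
ee_rot: [-0.552, 0.552, -0.442, 0.442]
contact_force: [0.6, 0.9, 0.6]
width: 0.0427
```

Run:
```python
from wm import *
from station import sensors,imaging
s=sensors.state();print(s["time"],s["tcp_pos"],s["width"],s["contact_force"],s["qpos"][5])
c=imaging.capture("wrist");im=c["color"];cv2.imwrite("pics/w29.png",im)
hsv=cv2.cvtColor(im,cv2.COLOR_BGR2HSV);S=hsv[...,1].astype(int)
print("bore");wmeas(c,im.max(-1)<50,(220,120,340,260),.037,20)
print("col");wmeas(c,cv2.morphologyEx((S<50).astype(np.uint8),cv2.MORPH_CLOSE,np.ones((7,7))),(200,100,360,300),.032,100)
```

```text
43.35 [ 0.4514041  -0.13132654  0.13228496] 0.04274590102517798 [0.59797345 0.85784572 0.62170753] 1.0657108516758877
bore
[274, 195, 23, 22, 172] mean [ 454.2 -130.4] mid [ 454.1 -130.4] ang 23.3 len 18.9 rect [ 454.  -130.5] [18.2 17.7] 83.5
col
[271, 187, 29, 31, 706] mean [ 454.  -128.9] mid [ 453.9 -128.8] ang -73.8 len 27.7 rect [ 453.7 -128.8] [24.8 27.5] 12.6
```

View pics/w29.png

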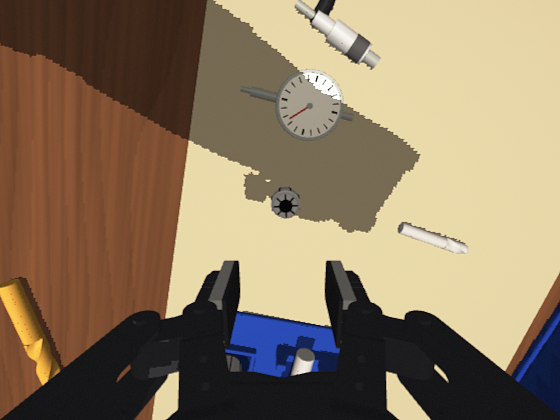

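>>> step_arm(steps=[{"x": -0.7,"y": 40,"z": 2.8,"spin": 0},{"x": -0.7,"y": 80,"z": 2.8,"spin": 0},{"x": -0.7,"y": 105,"z": 2.8,"spin": 0},{"x": -0.7,"y": 122,"z": 2.8,"spin": 0},{"x": -0.7,"y": 132,"z": 2.8,"spin": 0},{"x": -0.7,"y": 139,"z": 2.8,"spin": 0},{"x": -0.7,"y": 143,"z": 2.8,"spin": 0},{"x": -0.7,"y": 145,"z": 2.8,"spin": 0},{"x": -0.7,"y": 145,"z": 2.8,"spin": 0},{"x": -0.7,"y": 145,"z": 2.8,"spin": 0}])

```text
time: 44.4
tcp_pos: [0.4544, -0.1312, -0.0121]
ee_rot: [0.552, -0.552, 0.442, -0.443]
contact_force: [-0.7, -0.1, -0.1]
width: 0.0427
```

Run:
```python
from wm import *
from station import sensors,imaging
s=sensors.state();print(s["time"],s["tcp_pos"],s["width"],s["contact_force"])
c=imaging.capture("wrist");im=c["color"];i=imaging.capture("side");
print(proj(i,[.454,-.130,.003]),proj(i,[.454,-.13,.037]))
cv2.imwrite("pics/s30.png",cv2.vconcat([cv2.resize(im[100:400,100:460],(720,330)),cv2.resize(i["color"][215:275,275:365],(720,268),interpolation=cv2.INTER_CUBIC)]))
```

```text
44.4 [ 0.45436907 -0.13116026 -0.01207351] 0.04273272032466529 [-0.66787257 -0.05988411 -0.08877151]
[[321.66529778 256.08174896]] [[322.85243543 242.83528714]]
```

View pics/s30.png

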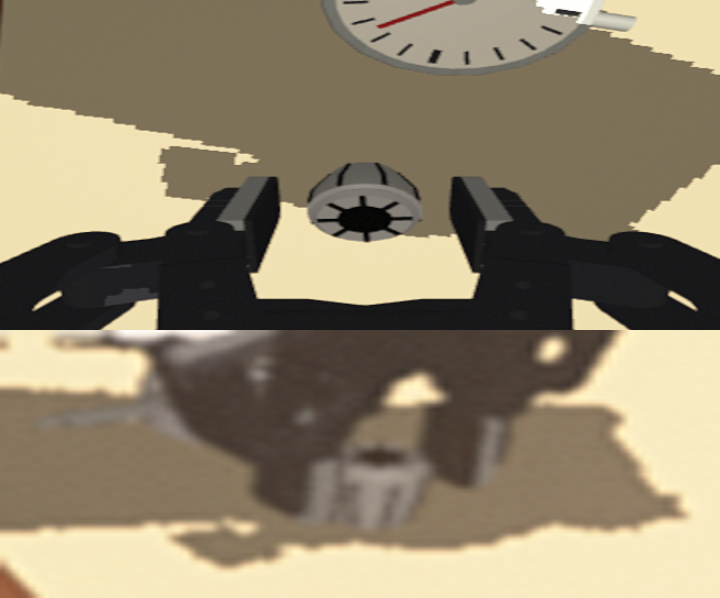

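Run:
```python
from h import *
from station import imaging
i=imaging.capture("side")
for p in ([.433,-.147],[.428,-.147],[.433,-.137],[.475,-.137]): print(p,[proj(i,[*p,z])[0].round(1).tolist() for z in(.01,.015,.02,.025)])
```

```text
[0.433, -0.147] [[316.1, 260.7], [316.2, 258.8], [316.4, 256.8], [316.6, 254.8]]
[0.428, -0.147] [[313.8, 261.3], [313.9, 259.3], [314.1, 257.4], [314.2, 255.4]]
[0.433, -0.137] [[314.0, 257.7], [314.1, 255.8], [314.3, 253.8], [314.4, 251.8]]
[0.475, -0.137] [[332.7, 253.3], [332.9, 251.3], [333.1, 249.4], [333.4, 247.4]]
```

>>> step_arm(steps=[{"x": -0.8,"y": 0,"z": 0,"spin": 0},{"x": -0.8,"y": 0,"z": 0,"spin": 0},{"x": -0.8,"y": 0,"z": 0,"spin": 0},{"x": -0.8,"y": 0,"z": 0,"spin": 0},{"x": -0.8,"y": 0,"z": 0,"spin": 0},{"x": -0.8,"y": 0,"z": 0,"spin": 0},{"x": -0.8,"y": 0,"z": 0,"spin": 0}], hand=-1, squeeze=40)

```text
time: 45.25
tcp_pos: [0.4539, -0.1302, -0.0123]
ee_rot: [0.552, -0.552, 0.442, -0.442]
contact_force: [-0.6, 0.8, 5.1]
width: 0.0244
```

Run:
```python
from wm import *
from station import sensors,imaging
s=sensors.state();print(s["time"],s["tcp_pos"],s["width"],s["contact_force"])
c=imaging.capture("wrist");im=c["color"];i=imaging.capture("side");
cv2.imwrite("pics/s31.png",cv2.vconcat([cv2.resize(im[100:400,100:460],(720,330)),cv2.resize(i["color"][215:275,275:365],(720,268),interpolation=cv2.INTER_CUBIC)]))
print(go(s,[.4486,.3373,.10],12.6))
```

```text
45.25 [ 0.45386855 -0.13024952 -0.01233028] 0.02439939122836682 [-0.58246204  0.75316137  5.09852319]
(array([-457.4, -112.4,   97. ]), np.float64(0.01), np.float64(12.61))
```

View pics/s31.png

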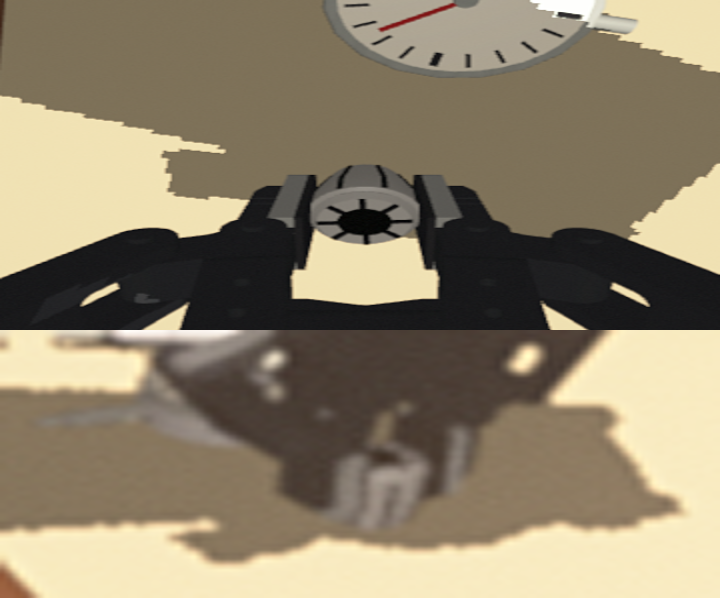

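>>> step_arm(steps=[{"x": 0,"y": -10,"z": 0,"spin": 0},{"x": 0,"y": -35,"z": 0,"spin": 0},{"x": 0,"y": -75,"z": 0,"spin": 0},{"x": 0,"y": -112,"z": 0,"spin": 0},{"x": -457,"y": -112,"z": 97,"spin": 0},{"x": -457,"y": -112,"z": 97,"spin": 0},{"x": -457,"y": -112,"z": 97,"spin": 0},{"x": -457,"y": -112,"z": 97,"spin": 0},{"x": -457,"y": -112,"z": 97,"spin": 0},{"x": -457,"y": -112,"z": 97,"spin": 0},{"x": -457,"y": -112,"z": 97,"spin": 0},{"x": -457,"y": -112,"z": 97,"spin": 0},{"x": -457,"y": -112,"z": 97,"spin": 0},{"x": -457,"y": -112,"z": 97,"spin": 0},{"x": -457,"y": -112,"z": 97,"spin": 0},{"x": -457,"y": -112,"z": 97,"spin": 0},{"x": -457,"y": -112,"z": 97,"spin": 0},{"x": -457,"y": -112,"z": 97,"spin": 0},{"x": -457,"y": -112,"z": 97,"spin": 0}])

```text
time: 47.25
tcp_pos: [0.4488, 0.3357, 0.0995]
ee_rot: [-0.551, 0.551, -0.443, 0.443]
contact_force: [-0.5, -0.6, -0.2]
width: 0.024
```

Run:
```python
from wm import *
from station import sensors,imaging
s=sensors.state();print(s["time"],s["tcp_pos"],s["width"],s["contact_force"],s["qpos"][5])
c=imaging.capture("wrist");im=c["color"];cv2.imwrite("pics/w32.png",im)
print(proj(c,[.4486,.3373,.009]),go(s,[.4486,.3373,-.003],12.6))
```

```text
47.25 [0.44884091 0.33569118 0.09953085] 0.024013915529968972 [-0.45984613 -0.61685238 -0.23736944] 1.9949393026219704
[[281.94438533 205.69441701]] (array([-1.600e+00,  1.025e+02,  1.000e-01]), np.float64(-0.1), np.float64(12.5))
```

View pics/w32.png

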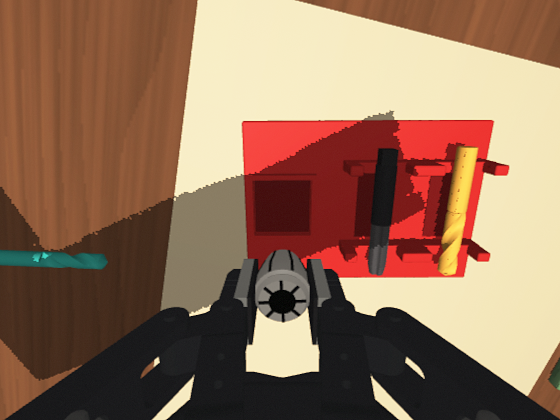

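>>> step_arm(steps=[{"x": -1,"y": 30,"z": 0,"spin": 0},{"x": -1,"y": 60,"z": 0,"spin": 0},{"x": -1,"y": 80,"z": 0,"spin": 0},{"x": -1,"y": 92,"z": 0,"spin": 0},{"x": -1,"y": 97,"z": 0,"spin": 0},{"x": -1,"y": 100,"z": 0,"spin": 0},{"x": -1,"y": 102,"z": 0,"spin": 0},{"x": -1,"y": 103,"z": 0,"spin": 0},{"x": -1,"y": 103,"z": 0,"spin": 0}])

```text
time: 48.2
tcp_pos: [0.4488, 0.3383, -0.003]
ee_rot: [0.552, -0.551, 0.442, -0.442]
contact_force: [0.2, 0.9, 0.3]
width: 0.0243
```

>>> step_arm(steps=[{"x": 0,"y": 0.5,"z": 0,"spin": 0},{"x": 0,"y": 1,"z": 0,"spin": 0},{"x": 0,"y": 1.5,"z": 0,"spin": 0},{"x": 0,"y": 1.5,"z": 0,"spin": 0}])

```text
time: 48.6
tcp_pos: [0.4483, 0.3379, -0.0052]
ee_rot: [-0.552, 0.552, -0.442, 0.442]
contact_force: [-0.8, 0.1, -0.1]
width: 0.0244
```

>>> step_arm(steps=[{"x": 0,"y": 0.5,"z": 0,"spin": 0},{"x": 0,"y": 1,"z": 0,"spin": 0},{"x": 0,"y": 1,"z": 0,"spin": 0},{"x": 0,"y": 1,"z": 0,"spin": 0}])

```text
time: 49.0
tcp_pos: [0.4483, 0.338, -0.0062]
ee_rot: [0.552, -0.552, 0.442, -0.442]
contact_force: [-0.3, -0.5, -0.2]
width: 0.0243
```

Run:
```python
from wm import *
from station import sensors,imaging
s=sensors.state();print(s["time"],s["tcp_pos"],s["width"],s["contact_force"])
c=imaging.capture("wrist");im=c["color"];i=imaging.capture("side");
cv2.imwrite("pics/s33.png",cv2.vconcat([cv2.resize(im[100:400,100:460],(720,330)),cv2.resize(i["color"][125:180,220:330],(720,268),interpolation=cv2.INTER_CUBIC)]))
```

```text
49.0 [ 0.44830237  0.33797672 -0.00620068] 0.0243236304000394 [-0.2766178  -0.47904172 -0.20567025]
```

View pics/s33.png

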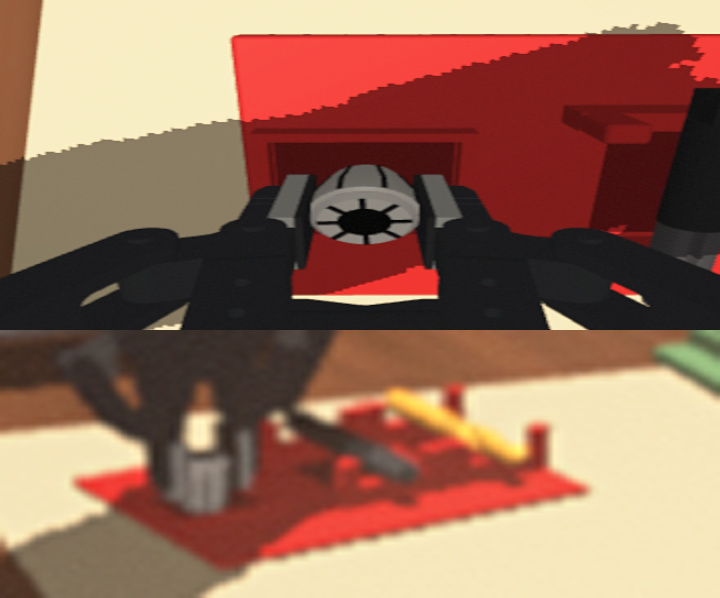

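>>> step_arm(steps=[{"x": 0,"y": 0.5,"z": 0,"spin": 0},{"x": 0,"y": 1,"z": 0,"spin": 0},{"x": 0,"y": 1,"z": 0,"spin": 0}])

```text
time: 49.4
tcp_pos: [0.4484, 0.3381, -0.0063]
ee_rot: [0.552, -0.552, 0.442, -0.442]
contact_force: [-2.3, -0.9, 5.7]
width: 0.0244
```

>>> step_arm(steps=[{"x": 0,"y": 0,"z": 0,"spin": 0},{"x": 0,"y": 0,"z": 0,"spin": 0},{"x": 0,"y": 0,"z": 0,"spin": 0},{"x": 0,"y": 0,"z": 0,"spin": 0},{"x": 0,"y": 0,"z": 0,"spin": 0},{"x": 0,"y": -10,"z": 0,"spin": 0},{"x": 0,"y": -30,"z": 0,"spin": 0},{"x": 0,"y": -70,"z": 0,"spin": 0},{"x": 0,"y": -110,"z": 0,"spin": 0},{"x": 0,"y": -150,"z": 0,"spin": 0},{"x": 0,"y": -180,"z": 0,"spin": 0},{"x": 0,"y": -180,"z": 0,"spin": 0},{"x": 0,"y": -180,"z": 0,"spin": 0},{"x": 0,"y": -180,"z": 0,"spin": 0}], hand=-0.15)

```text
time: 50.8
tcp_pos: [0.4475, 0.3373, 0.1718]
ee_rot: [-0.551, 0.553, -0.442, 0.442]
contact_force: [0.4, 0.3, -1.2]
width: 0.0362
```

Run:
```python
from wm import *
from station import sensors,imaging
s=sensors.state();print(s["time"],s["tcp_pos"],s["width"],s["contact_force"])
c=imaging.capture("wrist");im=c["color"];i=imaging.capture("side");t=imaging.capture("top")
cv2.imwrite("pics/s34.png",cv2.vconcat([cv2.resize(im[60:360,100:460],(720,330)),cv2.resize(i["color"][125:180,220:330],(720,268),interpolation=cv2.INTER_CUBIC)]))
cv2.imwrite("pics/top34.png",cv2.resize(t["color"][90:250,90:490],None,fx=2,fy=2,interpolation=cv2.INTER_CUBIC))
cv2.imwrite("pics/side34.png",i["color"])
```

```text
50.8 [0.44753621 0.33734381 0.1717587 ] 0.036187041834111144 [ 0.39685934  0.25354978 -1.19294605]
```

View pics/s34.png

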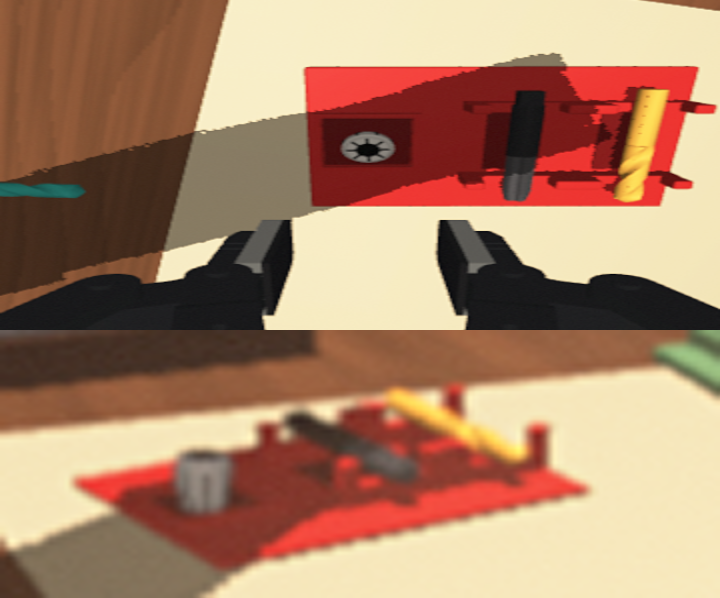

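View pics/top34.png

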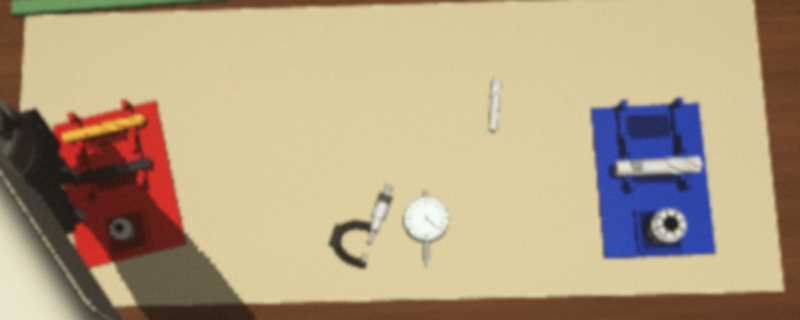

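View pics/side34.png

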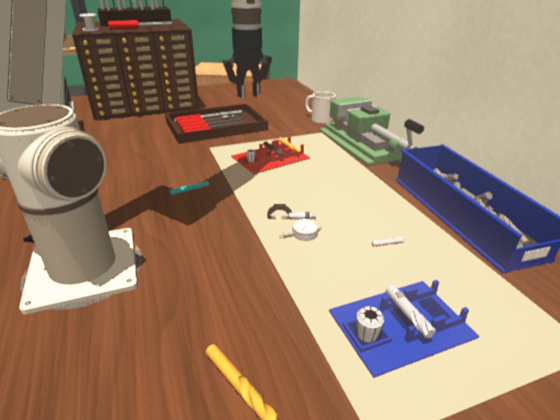

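Run:
```python
from wm import *
from station import imaging
c=imaging.capture("wrist");im=c["color"];hsv=cv2.cvtColor(im,cv2.COLOR_BGR2HSV);H,S,V=[hsv[...,k].astype(int) for k in range(3)]
a=np.radians(12.62);ex=np.array([-np.sin(a),np.cos(a)]);ey=-np.array([np.cos(a),np.sin(a)]);o=np.array([515,352.2])
def rep(n,m,box,z,o,ex,ey):
    k,l,st,ce=cv2.connectedComponentsWithStats(m.astype(np.uint8))
    for j in range(1,k):
        x,y,w,h,A=st[j]
        if A<60 or x<box[0] or y<box[1] or x+w>box[2] or y+h>box[3]:continue
        v,u=np.nonzero(l==j);P=ray(C,np.c_[u,v],z)[:,:2]*1000-o
        X,Y=P@ex,P@ey;print(n,A,"x",X.min().round(1),X.max().round(1),"mid",((X.min()+X.max())/2).round(1),"y",Y.mean().round(1))
C=c
rep("drill",(S>150)&(H>12)&(H<30)&(V>60),(380,120,470,260),.030,o,ex,ey)
rep("tap",cv2.morphologyEx(((im.max(-1)<75)&(S<140)).astype(np.uint8),cv2.MORPH_CLOSE,np.ones((3,3))),(340,120,385,260),.031,o,ex,ey)
C=imaging.capture("top");hs=cv2.cvtColor(C["color"],cv2.COLOR_BGR2HSV);a=np.radians(1.4)
rep("mill",(hs[...,1]<90)&(hs[...,2]>130),(390,160,445,185),.033,np.array([502,-336]),np.array([-np.sin(a),np.cos(a)]),-np.array([np.cos(a),np.sin(a)]))
```

```text
drill 1501 x -54.7 51.0 mid -1.9 y -69.2
tap 1334 x -52.0 49.3 mid -1.3 y -10.2
```

Run:
```python
from station import ctrl,sensors
print(ctrl.finish_job());print(sensors.state()["time"])
```

```text
the job is handed in; nothing more can be done
None
the job is handed in; nothing more can be done
```

Both kits are made up, placed in the order asked, and the job was handed in at about 51 s of the 112 s allowed.

- **Blue rack:** the end mill lies in the y = -10 rest and the large collet stands in the pocket.
- **Red rack:** the gold drill lies in the y = -70 rest, the tap in the y = -10 rest, and the small collet stands in the pocket.
- **Drill choice:** I took the gold drill on the mat, measured at about 107 mm. The other gold one, off the mat, measured about 153 mm.

**Last checks:**
- **Pictures:** all three tools lie in the notches, both collets are upright in their pockets, and the small cutter, micrometer and dial gauge are where they were.
- **Centring:** the drill is about 2 mm and the tap about 1 mm off centre along their length. The end mill is about 3 mm off by a wrist view taken after its release. The final top-view check of the end mill found nothing to measure, so that figure was not confirmed.
- **Forces:** readings at the end of each move stayed under 7 N, including at each set-down.

**Where things disagreed:**
- **Fingertips:** they sat roughly 25 mm behind the reported TCP, more when open, instead of at it. The first close on the end mill therefore shut above the tool. The second held it too high, so I re-gripped lower and judged heights from the side camera after that.
- **Rack sizes:** they measured about 1.5 % small in the wrist view, and I corrected the target positions for this.

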